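# Raise the bolt basket and hold it up

### The job

Tip the loose lid of the bolt tub up by its lug so that the opposite edge stays on the rim, then lift it off and lay it flat, lug up, on the square rubber mat, without dropping it. Then press the spring-return plunger beside the tub down past its first two notches to the third, so that the basket of bolts comes up, and finish while still holding the plunger there; it springs back if let go, so the program ends pressing it, but do not press it beyond the third notch. Leave the other things on the shelf where they are.

Things in the scene. Friction and masses are not known exactly. Their poses are not given: they have to be found in the camera images.
- lift: Fixed bolt-tub device: grey base plate 130 x 235 mm, 12 mm thick, with a round open aluminium tub centred at y = -45 mm and a grey plunger tower (58 mm in x, 46 mm in y, top 85 mm above the board) centred at y = +85 mm in its frame. Origin under the plate at board level, z up.
- tub_rim (a point): Centre of the tub's mouth at rim height, 95 mm above the board. Tub outer diameter 110 mm, wall 4 mm. A steel basket of bolts inside (diameter 88 mm, top 11 mm below the rim) is linked to the plunger and rises as far as the plunger is pressed, out through the mouth, so the lid must be off first.
- lid: Loose grey plastic lid, 85 to 170 g. Origin at the centre of its underside, z up. Below, a locating disc of diameter 90 mm, z 0 to 6 mm, sits loosely in the tub's mouth; above it the plate, diameter 118 mm, z 6 to 12 mm, rests on the rim. Laid on a flat surface it rests on the locating disc. A lug stands on the plate near its +x edge.
- lid_lug (a point): Centre of the top face of the lid's block-shaped lug (lid x = 43 mm, z = 43 mm). Lug: 26 mm in lid x, 14 mm thick in lid y, standing 31 mm above the plate. Pinch it from above across the 14 mm.
- lid_heel (a point): Point of the lid's plate edge opposite the lug, on the plate's underside (lid x = -59 mm, z = 6 mm). When the lid is tipped this edge stays on the tub's rim as a heel.
- mat: Square black rubber mat 170 x 170 mm, 3 mm thick, fixed flat on the board; origin at the centre of its underside.
- lever (a joint): Plunger travel, m: 0 up, grows when pressed straight down. Notches at 0.013, 0.026, 0.039; three dark collars on the stem each reach the tower's top at their notch. A spring always pushes up: about 6 N at the top, 10 N at the third notch, plus a bump of roughly 3 N before each notch; it ends at a hard stop at 0.046. No notch latches.
- lever_top (a point): Centre of the plunger's black cap's top face, where to press. The cap is 44 mm in x by 36 mm in y (the device's frame), 12 mm thick; its top is 145 mm above the board when up and 106 mm at the third notch.
- ratchet: Chrome ratchet, 180 mm long along x, up to 36 mm wide and 34 mm tall; origin under its middle. Bystander.
- glasses_case: Orange safety glasses case, 65 x 160 x 54 mm (long in y); origin under its centre. Bystander.
- spoon_rest: White ceramic spoon rest holding bolts: dish of diameter 100 mm, 18 mm high, with a 70 mm handle in its +x direction; origin under the dish. Bystander.
- sprayer_head: Green plastic sprayer head, 100 mm long in x, 58 mm tall; origin under its collar. Bystander.
- jar: Closed jar, diameter 60 mm, 75 mm tall; origin under its centre. Bystander.
- screwdriver: Screwdriver lying along its x axis; origin under its middle. Bystander.

How it is judged:
By the outcome, as a careful person would: the job done as asked, in the order asked, and still so for the second after the job is handed in, while the arm keeps its last pose, push and grip.
It also fails if it takes over 58 s, if anything falls off the work surface, if the arm or the gripper's body presses on something with over 40 N, if the wrist force passes 120 N, or if a joint passes its speed limit or range.

### The arm

A 7-joint arm with a two-finger parallel gripper is mounted at the origin on the work surface. World frame = base frame: x ahead of the robot, y to its left, z up, the work surface at z = 0. Lengths are in mm, angles in degrees, forces in N, time in s.
With the tool pointing down it reaches from about 425 to 1025 mm from the base axis. Payload 3.6 kg.
Tool frame: the origin (TCP) lies at the very end of the fingers, on their centre line; the grasp point (between the pads) lies 19 mm behind it; z points along the fingers, y is the direction in which the jaws open and shut (so a half turn about z gives the same grasp; the last joint's range is limited). The gripper opens to 85 mm and grips with 20 to 120 N. Pads are 22 mm wide; open, the fingers measure 114 mm over their backs; the gripper's body (76 mm by 85 mm) begins 54 mm behind the grasp point. The pads swing forward as they close: fully open they stand 13 mm farther back than shut.
Start: joints at [68.898, 33.873, 2.773, 92.16, -1.908, 54.013, -1.931], TCP at [196.733, -697.801, 231.302] pointing down, gripper open.
Joint ranges: [-153.93, 153.93], [-27.13, 128.08], [-72.61, 78.16], [10.71, 143.7], [-87.88, 267.88], [4.46, 118.87], [-176.78, 176.78]. Speed limits (degrees/s): [147.25, 147.25, 180, 180, 180, 180, 180].

### API

Orientations are given as [roll, pitch, yaw] about the fixed x, y, z axes, in that order (R = Rz(yaw) Ry(pitch) Rx(roll)).
In Python, from rig import ctrl gives the robot as it stands.
- The arm moves only by the tool play_rows, never from a script. Its arguments are lists of equal length, an entry for each row: "travel": the shift along the world's x, y, z normalised to -1 to 1, where 1 is 2.5 cm, a list of three; "roll": the turn about the world's z normalised to -1 to 1, where 1 is 0.08 rad. In form: {"travel": [[x, y, z], ...], "roll": [roll, ...]}. A call has 1 to 10 rows; each row shifts and turns the pose as measured when the row begins; what a row does not reach is not made up. A row lasts 1/12 s, in which the tool goes at most 41.7 mm and 7.16 degrees, less where a joint would pass 70% of its speed; a pose out of reach is approached as far as the arm can. A call with a number of a shift or a turn outside -1 to 1 is refused whole. A call with a gripper value outside its range is refused whole. "claw" is the gripper command: -1 is shut, 1 is fully open, values between are in proportion, set as the call begins (left out, the last holds). The fingers move at their own pace and stop on an object; "force" is the grip in N (left out, the last holds). Time passes only in rows, so rows that do not move let the fingers close. It gives the time, the measured TCP pose, the force and the opening at its end, in the units of the state.
- ctrl.read_state(): the state, without advancing time (a new reading comes with each control period).
- ctrl.snapshot(name): name is "side" or "top" or "wrist"; returns the picture (480x640x3 uint8, red, green, blue); there is no depth.
- ctrl.camera_model(name): a dict with "vfov" (degrees; the focal length in pixels is half the picture's height over the tangent of half this angle, whatever the lens; pixels are square), "cx", "cy" (the principal point, pixels), "k1" (the pictures are not rectified: a ray, as slopes to the right and down, at radius r is drawn at 1 + k1 r^2 times it, then the intrinsics apply), "R" (3x3) and "t" (3): a world point X has camera coordinates R X + t; the wrist camera has in their place "tool_from_camera" (4x4, takes a point from camera to tool coordinates, whose origin is the TCP and whose axes are the flange's). Camera axes: x right, y down, z forward; pixel columns grow to the right and rows downward; lengths in mm; the calibration is good to about 2 mm. A picture is of the moment at which its call begins: read the wrist's pose just before it. camera_model takes no time and is no camera call.
- ctrl.finish_job(): hands the job in, once; it reports no verdict.
The state is a dict: "t": time; "qpos": joint angles; "joint_velocities": joint speeds; "joint_torque": joint torques, N m; "tcp_pos": TCP position; "orientation": TCP orientation; "force": force on the tool from outside, world axes, zero at the start; "wrist_torque": the same for the moment, N m; "grip_width": opening from 0.0 (shut) to 1.0 (fully open).
Only numpy, scipy, OpenCV 4.12 (cv2) and the standard library are available. Lean on these libraries where they do the work, as an engineer would, in place of code of your own. Each camera call takes 0.05 s, during which the arm holds its last target.

## Working session

There is one attempt and no reset: what is moved stays moved. The work goes in short steps, Python scripts to look and compute and a tool call to move; the robot and the scene stay as the last step left them, time stands still between calls to the robot, and variables do not carry over. Pictures are saved under pics/ and viewed, and the job is handed in when it is done.

Besides the shell and the picture viewer there is one more tool, called after "Call:" by a JSON object that holds its "name" and its "arguments". play_rows: Moves the arm, as the interface text tells. Its arguments: {"type":"object","properties":{"travel":{"type":"array"},"roll":{"type":"array"},"claw":{"type":"number"},"force":{"type":"number"}},"required":["travel","roll"]}

```bash
mkdir -p pics; ls; python3 - <<'E'
from rig import ctrl
import cv2,json
print(ctrl.read_state())
for n in("side","top","wrist"):
    cv2.imwrite(f"pics/{n}0.png",ctrl.snapshot(n)[:,:,::-1]); print(n,ctrl.camera_model(n))
E
```

```text
pics
{'t': 0.0, 'qpos': array([68.89904387, 33.92624477,  2.76642762, 92.23500962, -1.90601035,
       54.01094663, -1.93283079]), 'joint_velocities': array([ 0.07099862, -0.07423253,  0.0913435 , -0.04353626, -0.01888701,
        0.00290464, -0.00065685]), 'joint_torque': array([-6.13995417e-04, -5.48705471e+01,  1.54626075e+00, -1.98129272e+01,
        9.34459094e-03,  8.95476085e-03, -2.64833386e-05]), 'tcp_pos': array([ 196.50982496, -697.02291545,  230.143132  ]), 'orientation': array([-1.79874116e+02,  8.20966668e-03,  1.57484185e+01]), 'force': array([-0.33139607,  0.34674858,  1.02810126]), 'wrist_torque': array([-0.02254365, -0.0173857 , -0.00641891]), 'grip_width': 0.9998139299595639}
side {'vfov': 48.83590637462214, 'cx': 326.7825856118035, 'cy': 236.1591676669533, 'k1': -0.14245727724939222, 'R': array([[-0.78505881, -0.61929003,  0.01274817],
       [-0.37468804,  0.45839318, -0.80590605],
       [ 0.49324591, -0.63746023, -0.59190618]]), 't': array([ 385.57943912,  321.64438806, 1166.79319048])}
top {'vfov': 57.82384892320928, 'cx': 320.33695784649206, 'cy': 248.31904452782686, 'k1': -0.07229214733659246, 'R': array([[ 0.02233476, -0.99970056,  0.00999757],
       [-0.99686634, -0.02302826, -0.0756782 ],
       [ 0.07588577, -0.00827599, -0.99708217]]), 't': array([-65.92689038, 531.60721298, 998.04048751])}
wrist {'vfov': 58.523673073772535, 'cx': 326.4756004454491, 'cy': 236.75555561696942, 'k1': -0.03433050381128912, 'tool_from_camera': array([[ 5.85965961e-05, -9.45021231e-01, -3.27008974e-01,
         8.35305224e+01],
       [ 9.99999817e-01, -1.41762797e-04,  5.88868972e-04,
        -1.07998382e+00],
       [-6.02851388e-04, -3.27008949e-01,  9.45021050e-01,
        -1.42641678e+02],
       [ 0.00000000e+00,  0.00000000e+00,  0.00000000e+00,
         1.00000000e+00]])}
```

View pics/side0.png

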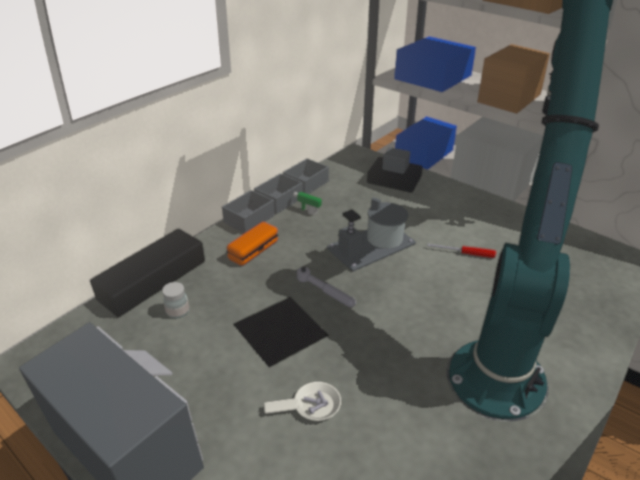

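View pics/top0.png

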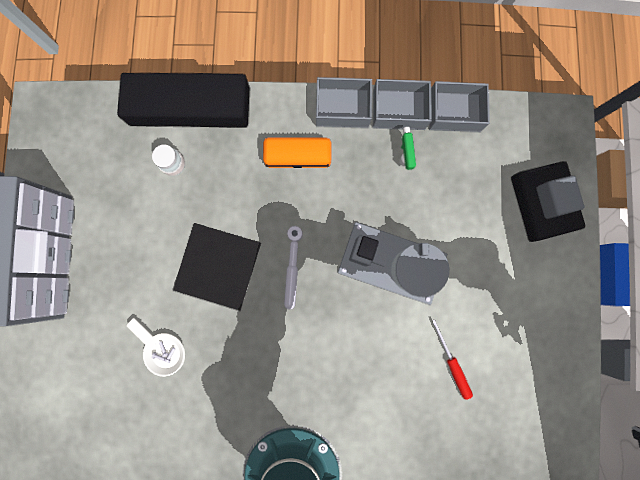

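View pics/wrist0.png

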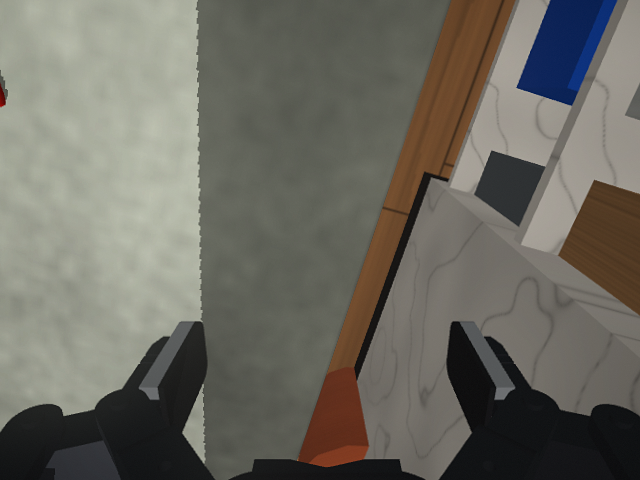

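```bash
cat > h.py <<'E'
import numpy as np,cv2
from rig import ctrl
def K(m):
    f=240/np.tan(np.radians(m['vfov']/2)); return np.array([[f,0,m['cx']],[0,f,m['cy']],[0,0,1]]),np.array([m['k1'],0,0,0,0.])
def pose(n,st=None):
    m=ctrl.camera_model(n)
    if n!='wrist': return m,m['R'],m['t']
    st=st or ctrl.read_state()
    from scipy.spatial.transform import Rotation as Ro
    T=np.eye(4);T[:3,:3]=Ro.from_euler('xyz',st['orientation'],degrees=True).as_matrix();T[:3,3]=st['tcp_pos']
    M=np.linalg.inv(T@m['tool_from_camera']); return m,M[:3,:3],M[:3,3]
def ray(n,uv,st=None):
    m,R,t=pose(n,st);k,d=K(m)
    p=cv2.undistortPoints(np.array([[uv]],float),k,d)[0,0]
    return -R.T@t, R.T@np.array([p[0],p[1],1])
def onz(n,uv,z,st=None):
    o,d=ray(n,uv,st); return o+d*(z-o[2])/d[2]
def proj(n,X,st=None):
    m,R,t=pose(n,st);k,d=K(m)
    return cv2.projectPoints(np.atleast_2d(np.array(X,float)),cv2.Rodrigues(R)[0],t.astype(float),k,d)[0][:,0]
def snap(name,f):
    st=ctrl.read_state();im=ctrl.snapshot(name)[:,:,::-1].copy();cv2.imwrite('pics/'+f,im);return st,im
def crop(src,dst,x0,y0,x1,y1,s):
    im=cv2.imread('pics/'+src)[y0:y1,x0:x1];cv2.imwrite('pics/'+dst,cv2.resize(im,None,fx=s,fy=s,interpolation=cv2.INTER_CUBIC))
E
python3 - <<'E'
from h import *
crop('top0.png','t1.png',330,200,470,320,5)
crop('side0.png','s1.png',320,180,430,280,6)
crop('top0.png','t2.png',160,200,320,320,4)
E
```

```text
(no output)
```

View pics/t1.png

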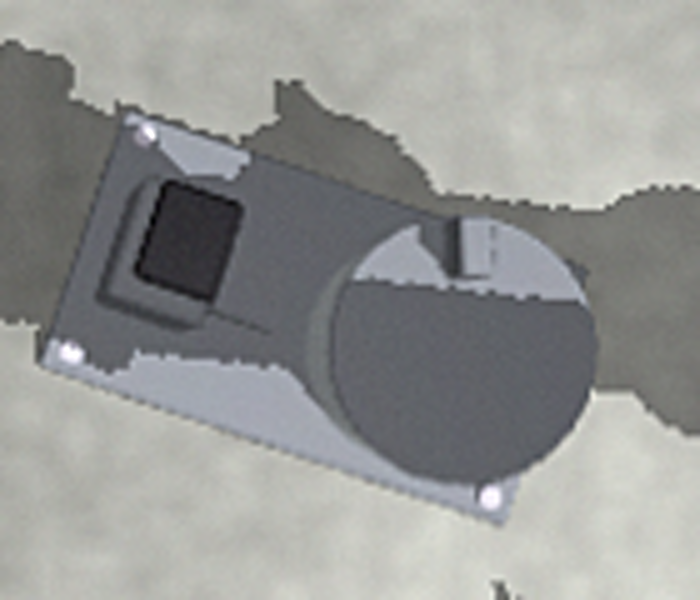

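View pics/s1.png

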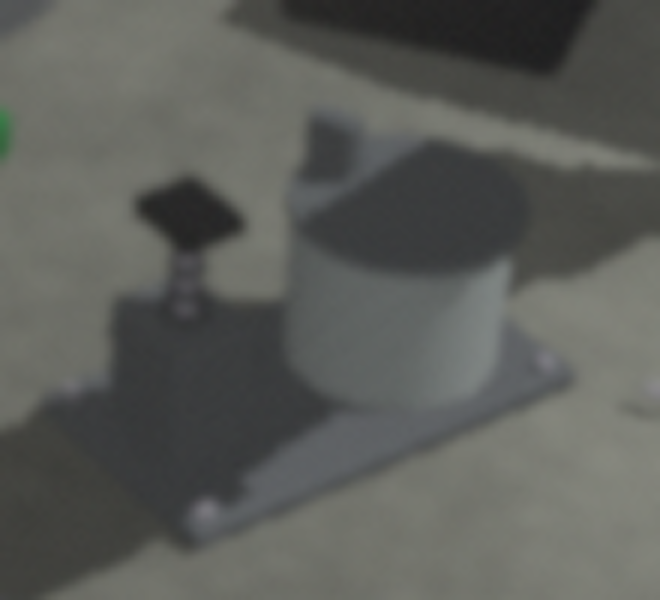

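View pics/t2.png

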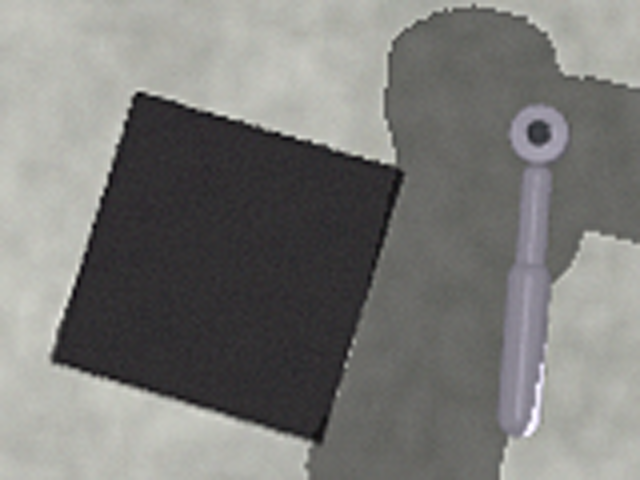

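```bash
python3 - <<'E'
from h import *
c=lambda x,y:(330+x/5,200+y/5)
print('cam',ray('top',(320,240))[0])
# ellipse fit of lid plate edge points (crop)
im=cv2.imread('pics/top0.png')
pts=[(597,345),(590,400),(560,450),(510,480),(455,485),(400,465),(350,415),(333,360),(335,320),(585,300),(565,255),(530,228),(415,228),(375,255)]
W=np.array([onz('top',c(*p),101)[:2] for p in pts])
A=np.c_[2*W,np.ones(len(W))];s=np.linalg.lstsq(A,(W**2).sum(1),rcond=None)[0]
cen=s[:2];r=np.sqrt(s[2]+cen@cen);print('lid',cen,r,np.linalg.norm(W-cen,axis=1).round(1))
L=np.array([onz('top',c(*p),132) for p in [(460,219),(495,219),(493,273),(459,278)]]);print('lug',L.round(1),L.mean(0));l=L.mean(0)[:2]
d=l-cen;print('dir',np.degrees(np.arctan2(d[1],d[0])),np.linalg.norm(d))
C=np.array([onz('top',c(*p),145) for p in [(168,180),(243,203),(210,302),(135,272)]]);print('cap',C.round(1),C.mean(0),[np.linalg.norm(C[i]-C[i-1]) for i in range(4)])
B=np.array([onz('top',c(*p),12) for p in [(128,110),(42,362),(503,523)]]);print('plate',B.round(1),np.linalg.norm(B[1]-B[0]),np.linalg.norm(B[1]-B[2]))
e=B[1]-B[2];print('dev +y dir',np.degrees(np.arctan2(e[1],e[0])))
m=lambda x,y:(160+x/4,200+y/4)
M=np.array([onz('top',m(*p),3) for p in [(137,92),(402,172),(320,443),(53,360)]]);print('mat',M.round(1),M.mean(0),[np.linalg.norm(M[i]-M[i-1]) for i in range(4)])
s=lambda x,y:(320+x/6,180+y/6)
print('side cap',np.mean([onz('side',s(*p),145) for p in [(135,205),(187,177),(243,220),(190,250)]],0),'lug',onz('side',s(333,115),132))
print('proj side lug', (proj('side',[*l,132])-[320,180])*6,'cap',(proj('side',[*C.mean(0)[:2],145])-[320,180])*6)
E
```

```text
cam [ 455.67673407  -45.40539119 1036.01856304]
lid [ 484.96585784 -277.26898056] 58.33553160821149 [57.1 57.8 58.9 58.9 58.5 57.9 58.5 58.7 58.9 56.5 60.1 60.2 57.3 57.1]
lug [[ 538.9 -266.3  132. ]
 [ 539.3 -281.2  132. ]
 [ 516.5 -280.4  132. ]
 [ 514.1 -266.   132. ]] [ 527.20402141 -273.45753439  132.        ]
dir 5.156235612742506 42.40978169601126
cap [[ 551.1 -141.5  145. ]
 [ 542.2 -172.7  145. ]
 [ 501.  -159.6  145. ]
 [ 512.7 -128.5  145. ]] [ 526.75574657 -150.58201746  145.        ] [np.float64(40.5211276860096), np.float64(32.40485519633181), np.float64(43.255778980881516), np.float64(33.2231684829805)]
plate [[ 598.3 -136.3   12. ]
 [ 477.7  -97.7   12. ]
 [ 406.4 -317.1   12. ]] 126.61157346563034 230.65473592705834
dev +y dir 71.99633864297164
mat [[588.3 250.3   3. ]
 [543.7  89.1   3. ]
 [382.  132.5   3. ]
 [426.7 293.9   3. ]] [485.18326653 191.45363925   3.        ] [np.float64(167.33651151015314), np.float64(167.31409242988744), np.float64(167.49773199707326), np.float64(167.40509072071166)]
side cap [ 521.25620921 -142.90115515  145.        ] lug [ 527.94654237 -270.81144524  132.        ]
proj side lug [[337.35025219 113.26018227]] cap [[188.84525763 201.03005583]]
```

Call:
{"name": "play_rows", "arguments": {"travel": [[0.8,1,0.3],[0.8,1,0.3],[0.8,1,0.3],[0.8,1,0.3],[0.8,1,0.3],[0.8,1,0.3],[0.8,1,0.3],[0.8,1,0.3],[0.8,1,0.3],[0.8,1,0.3]], "roll": [-0.5,-0.5,-0.5,-0.5,-0.5,-0.5,0,0,0,0], "claw": 1, "force": 20}}

```text
t: 0.98
tcp_pos: [389.7, -440.0, 301.6]
orientation: [-179.6, 0.7, 0.2]
force: [0.7, -1.3, -0.2]
grip_width: 1.001
```

Call:
{"name": "play_rows", "arguments": {"travel": [[0.6,0.9,-0.3],[0.6,0.9,-0.3],[0.6,0.9,-0.3],[0.6,0.9,-0.3],[0.6,0.9,-0.3],[0.6,0.9,-0.3],[0.6,0.8,0],[0,0,0]], "roll": [0,0,0,0,0,0,0,0]}}

```text
t: 1.65
tcp_pos: [505.0, -268.5, 256.9]
orientation: [-179.5, 0.3, 0.9]
force: [1.2, -0.9, 0.3]
grip_width: 1.0
```

```bash
python3 - <<'E'
from h import *
st,im=snap('wrist','w1.png'); print(st['tcp_pos'],st['orientation'],st['force'])
print(proj('wrist',[[527,-273,132],[485,-277,101]],st))
E
```

```text
[ 505.03108835 -268.49402627  256.91888368] [-179.50764323    0.31403471    0.90931876] [ 1.19900889 -0.93291118  0.33013644]
[[336.82565218 189.57901289]
 [340.26627165 235.88586051]]
```

View pics/w1.png

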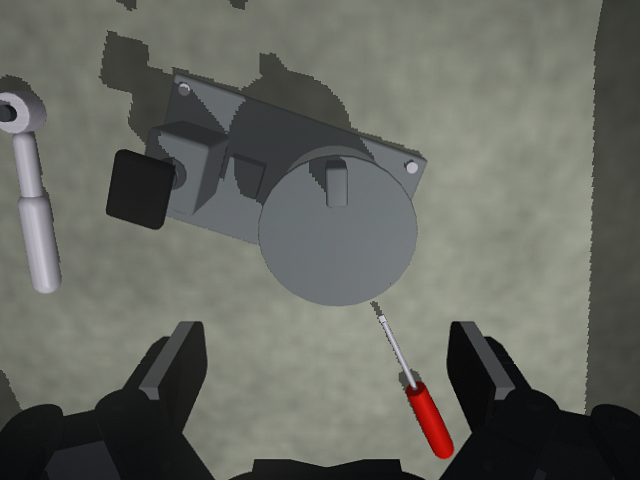

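```bash
python3 - <<'E'
from h import *
crop('w1.png','w1c.png',250,140,430,310,4)
E
```

```text
(no output)
```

View pics/w1c.png

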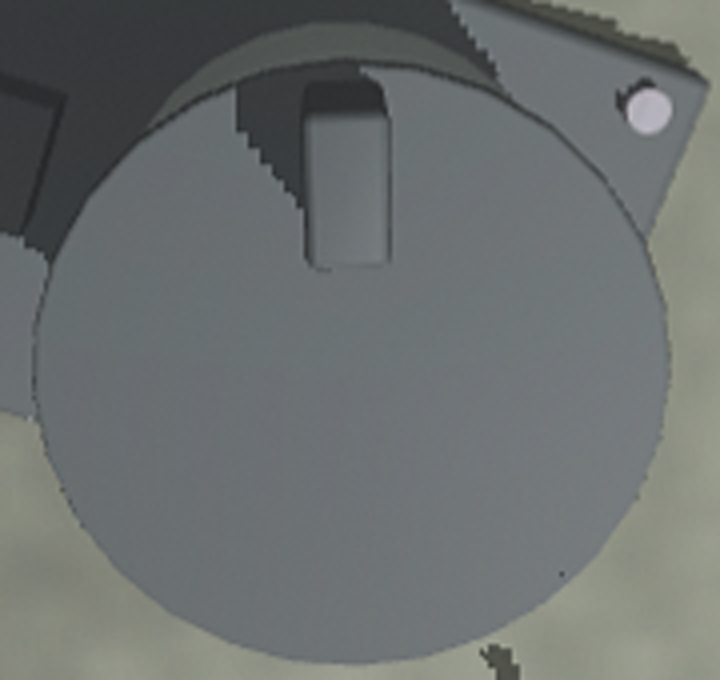

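```bash
python3 - <<'E'
from h import *
st=ctrl.read_state()
c=lambda x,y:(250+x/4,140+y/4)
L=np.array([onz('wrist',c(*p),132,st) for p in [(305,115),(387,115),(391,266),(310,268)]]);print(L.round(1),L.mean(0).round(1))
pts=[(33,350),(668,350),(350,662),(350,61),(65,520),(640,505),(150,130),(550,125)]
W=np.array([onz('wrist',c(*p),101 if p[1]>300 else 101,st)[:2] for p in pts])
A=np.c_[2*W,np.ones(len(W))];s=np.linalg.lstsq(A,(W**2).sum(1),rcond=None)[0]
print(s[:2],np.sqrt(s[2]+s[:2]@s[:2]),np.linalg.norm(W-s[:2],axis=1))
d=L.mean(0)[:2]-s[:2];print(np.degrees(np.arctan2(d[1],d[0])),np.linalg.norm(d))
E
```

```text
[[ 538.  -268.4  132. ]
 [ 538.2 -281.3  132. ]
 [ 513.8 -282.6  132. ]
 [ 513.3 -269.6  132. ]] [ 525.8 -275.5  132. ]
[ 482.73757252 -277.20429678] 59.06742011364648 [58.43289482 58.54121475 57.74725306 59.09250174 60.48297691 60.14012709
 58.85563005 59.19902331]
2.29618323529863 43.13835268644314
```

Call:
{"name": "play_rows", "arguments": {"travel": [[0.4,-0.15,0],[0.4,-0.1,-0.6],[0,0,-1],[0,0,-1],[0,0,-1],[0,0,-1],[0,0,-0.6],[0,0,0]], "roll": [0.37,0,0,0,0,0,0,0]}}

```text
t: 2.37
tcp_pos: [519.9, -287.8, 124.5]
orientation: [179.9, 0.3, 2.1]
force: [-1.9, 0.4, 0.8]
grip_width: 1.001
```

Call:
{"name": "play_rows", "arguments": {"travel": [[0.2,0.25,-0.3],[0.1,0.2,-0.3],[0,0,0],[0,0,0]], "roll": [0.1,0,0,0]}}

```text
t: 2.7
tcp_pos: [527.4, -279.1, 109.8]
orientation: [179.7, 0.2, 2.3]
force: [-0.2, -0.3, -0.4]
grip_width: 1.001
```

Call:
{"name": "play_rows", "arguments": {"travel": [[0,0.16,-0.1],[0,0,0],[0,0,0]], "roll": [0.1,0,0]}}

```text
t: 2.95
tcp_pos: [529.2, -274.9, 109.3]
orientation: [179.6, 0.0, 2.9]
force: [0.8, -0.2, 0.4]
grip_width: 0.999
```

```bash
python3 - <<'E'
from h import *
st,im=snap('wrist','w2.png'); print(st['tcp_pos'],st['orientation'],st['force'])
E
```

```text
[ 529.15018167 -274.91548284  109.26557059] [1.79631243e+02 1.35274005e-02 2.88737680e+00] [ 0.7678334  -0.24024343  0.39354235]
```

View pics/w2.png

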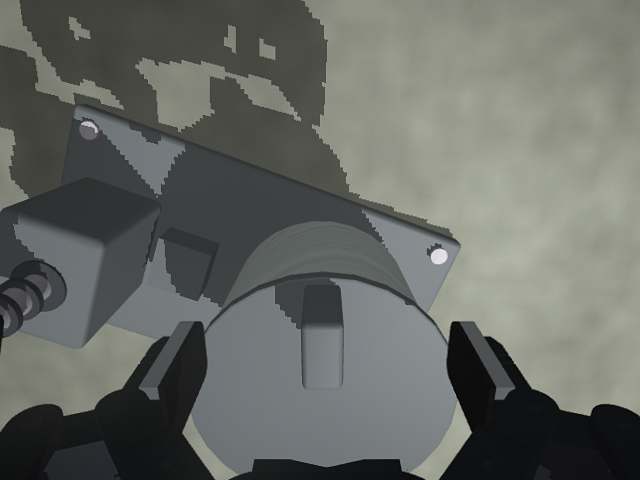

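Call:
{"name": "play_rows", "arguments": {"travel": [[-0.12,0,-0.08],[0,0,0],[0,0,0],[0,0,0],[0,0,0],[0,0,0],[0,0,0],[0,0,0]], "roll": [0,0,0,0,0,0,0,0], "claw": -1, "force": 20}}

```text
t: 3.67
tcp_pos: [526.2, -275.2, 108.4]
orientation: [179.6, -0.1, 2.8]
force: [-0.4, -0.5, 0.1]
grip_width: 0.159
```

Call:
{"name": "play_rows", "arguments": {"travel": [[-0.06,0,0.2],[-0.06,0,0.2],[-0.1,0,0.2],[0,0,0],[0,0,0]], "roll": [0,0,0,0,0]}}

```text
t: 4.08
tcp_pos: [519.3, -275.0, 124.2]
orientation: [179.6, -0.0, 2.8]
force: [0.7, 0.1, -1.8]
grip_width: 0.156
```

```bash
python3 - <<'E'
from h import *
st,im=snap('side','s2.png'); print(st['tcp_pos'],st['orientation'],st['force'])
crop('s2.png','s2c.png',320,160,440,260,6)
snap('wrist','w3.png')
E
```

```text
[ 519.25437756 -275.04766055  124.21365757] [ 1.79626498e+02 -7.85216234e-04  2.84417255e+00] [ 0.65009167  0.08762275 -1.77442908]
```

View pics/s2c.png

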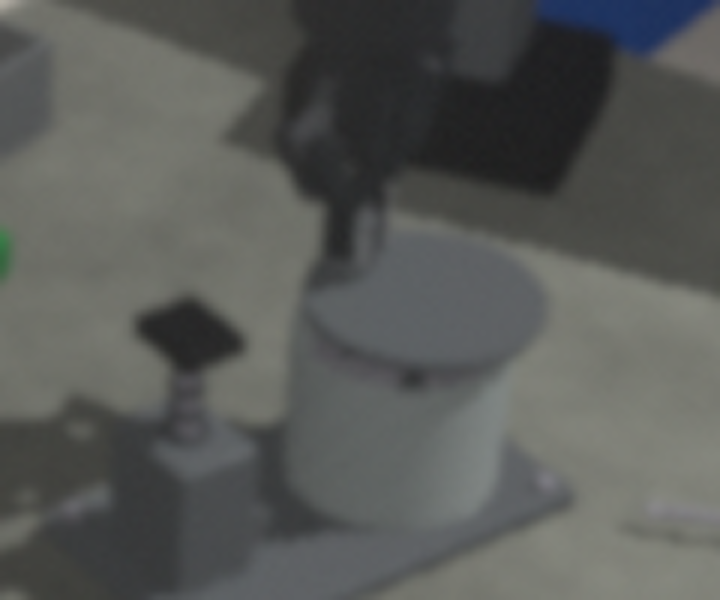

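View pics/w3.png

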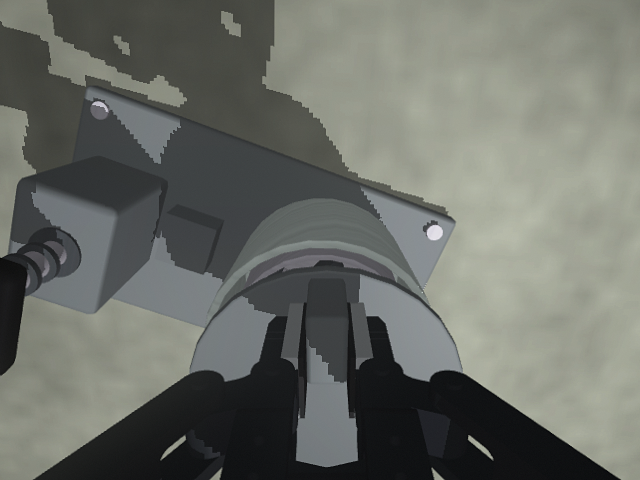

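```bash
cat >> h.py <<'E'
def lid(g,yaw,th,dx=43.,gz=36.):
    """lid pts -> world; g=grasp point world, lid coords of grasp (dx,0,gz); th tilt (lug up), deg"""
    from scipy.spatial.transform import Rotation as Ro
    R=Ro.from_euler('yz',[-th,yaw],degrees=True).as_matrix()
    return lambda P: (np.atleast_2d(P)-[dx,0,gz])@R.T+g
E
python3 - <<'E'
from h import *
im=cv2.imread('pics/s2.png');im=cv2.resize(im[160:260,320:440],None,fx=6,fy=6,interpolation=cv2.INTER_CUBIC)
a=np.radians(np.arange(0,360,6));P=np.c_[59*np.cos(a),59*np.sin(a),0*a+12]
for th,col in((0,(0,0,255)),(4,(0,255,255)),(9,(0,255,0))):
    f=lid(np.array([519.3,-275,124.2+19]),2.8,th)
    print(th,f([-59,0,6]))
    for u in (proj('side',f(P))-[320,160])*6: cv2.circle(im,tuple(int(v) for v in u),2,col,-1)
cv2.imwrite('pics/s2d.png',im)
E
```

```text
0 [[ 417.42177399 -279.98267652  113.2       ]]
4 [[ 419.76014005 -279.86831134  106.15791817]]
9 [[ 423.36349512 -279.69207787   97.61303435]]
```

View pics/s2d.png

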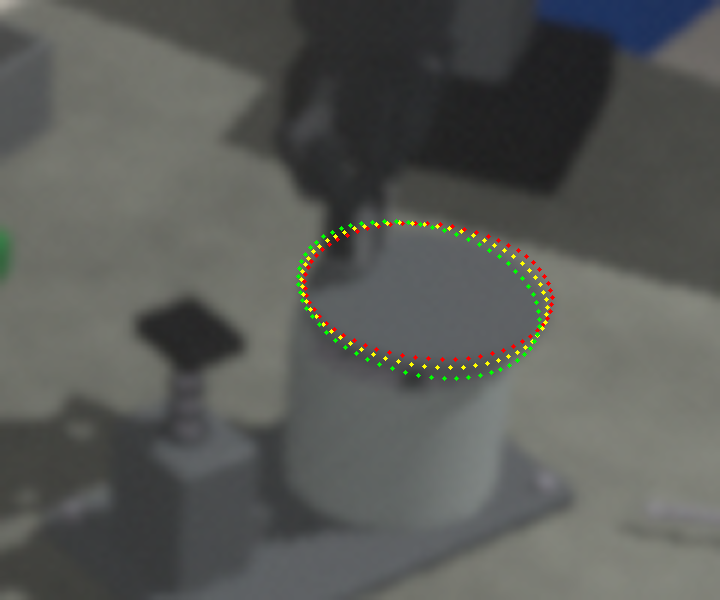

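Call:
{"name": "play_rows", "arguments": {"travel": [[0.14,0,-0.2],[0.1,0,-0.2],[0.03,0,-0.1],[0,0,0]], "roll": [0,0,0,0]}}

```text
t: 4.52
tcp_pos: [526.9, -275.0, 109.8]
orientation: [179.6, 0.0, 2.9]
force: [-0.2, 0.6, -2.1]
grip_width: 0.16
```

Call:
{"name": "play_rows", "arguments": {"travel": [[0,0,-0.08],[0,0,0]], "roll": [0,0]}}

```text
t: 4.68
tcp_pos: [527.4, -275.1, 108.2]
orientation: [179.6, 0.0, 2.9]
force: [-0.4, -0.1, 0.8]
grip_width: 0.163
```

```bash
python3 - <<'E'
from h import *
st,im=snap('wrist','w4.png'); print(st['tcp_pos'],st['orientation'],st['force'],st['wrist_torque'])
E
```

```text
[ 527.43132655 -275.08244077  108.19085122] [1.79646054e+02 2.69934202e-02 2.85806644e+00] [-0.41274099 -0.08542193  0.83980596] [ 0.12434707  0.1718252  -0.01780852]
```

View pics/w4.png

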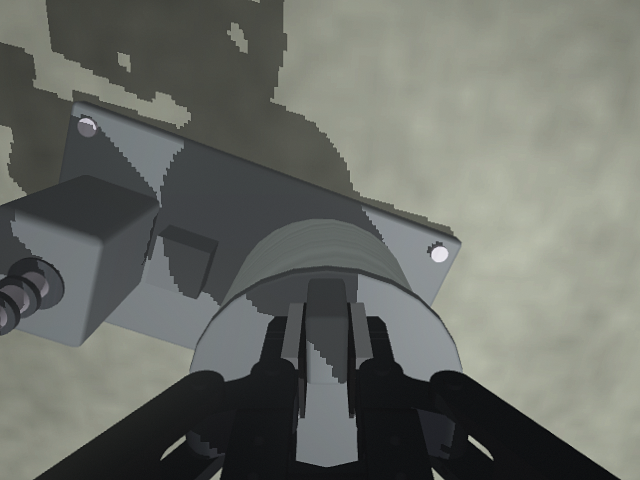

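Call:
{"name": "play_rows", "arguments": {"travel": [[0,0,0],[0,0,0],[0.3,0,0.25],[0.26,0,0.25],[0,0,0],[0,0,0]], "roll": [0,0,0,0,0,0], "claw": -0.4, "force": 20}}

```text
t: 5.23
tcp_pos: [543.7, -275.4, 122.1]
orientation: [179.6, -0.1, 2.9]
force: [0.3, -0.7, -0.7]
grip_width: 0.299
```

Call:
{"name": "play_rows", "arguments": {"travel": [[-0.08,0,0],[0,0,0],[0,0,0],[0,0,0]], "roll": [0,0,0,0], "claw": -1, "force": 20}}

```text
t: 5.57
tcp_pos: [542.8, -275.2, 122.7]
orientation: [179.6, -0.2, 2.9]
force: [-0.1, -0.3, 1.0]
grip_width: 0.152
```

Call:
{"name": "play_rows", "arguments": {"travel": [[-0.04,0,0.13],[-0.04,0,0.13],[-0.05,0,0.13],[0,0,0],[0,0,0]], "roll": [0,0,0,0,0]}}

```text
t: 5.98
tcp_pos: [536.8, -274.8, 132.2]
orientation: [179.7, 0.0, 2.9]
force: [0.7, -0.1, -1.2]
grip_width: 0.156
```

```bash
python3 - <<'E'
from h import *
st,im=snap('side','s3.png'); print(st['tcp_pos'],st['orientation'],st['force'])
crop('s3.png','s3c.png',320,160,440,260,6)
snap('wrist','w5.png')
E
```

```text
[ 536.77758594 -274.80883352  132.15513926] [1.79651789e+02 3.40873848e-02 2.87015260e+00] [ 0.74822403 -0.07713169 -1.21869681]
```

View pics/s3c.png

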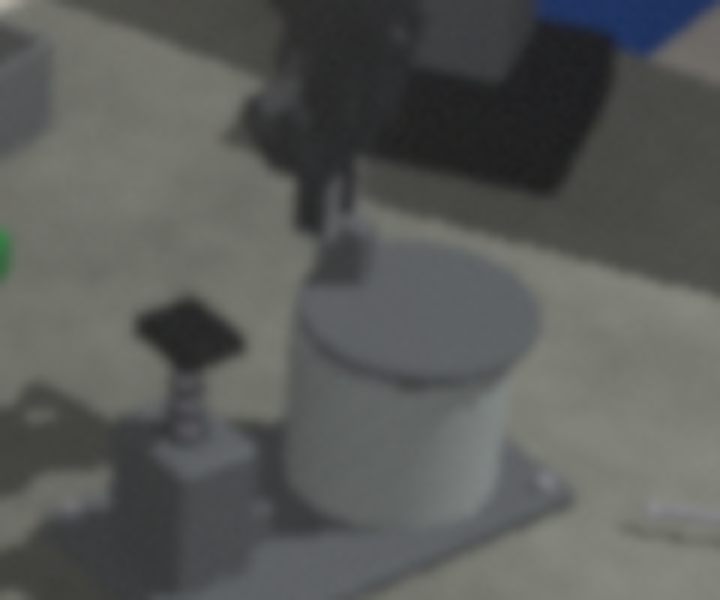

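View pics/w5.png

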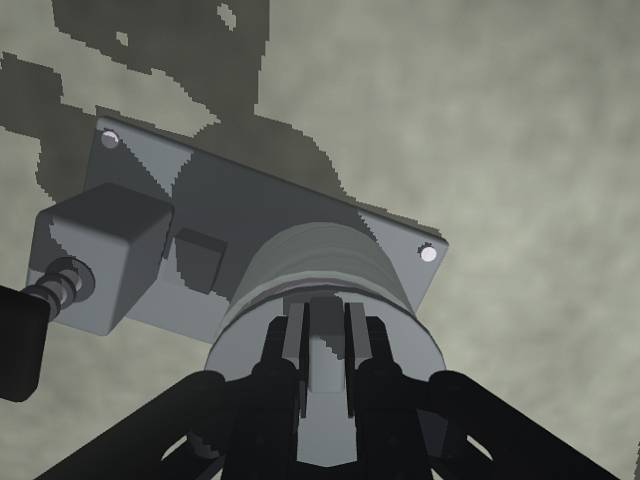

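```bash
python3 - <<'E'
from h import *
a=np.radians(np.arange(0,360,2));P=np.c_[59*np.cos(a),59*np.sin(a),0*a+12]
for off in((320,160),):
  for nm,c,z,th in (('rest',(483.5,-277.2),89,0),('lev+17',(477,-277.2),106,0),('lev+9.5',(478,-277.2),98.5,0),('tilt',None,0,5)):
    if nm!='tilt': W=lid(np.array([*c,z]),2.8,0,0,0)(P)
    else: W=lid(np.array([424.6-5,-280.0,95]),2.8,5,-59,6)(P)
    u=(proj('side',W)-off)*6
    print(nm,'L',u[u[:,0].argmin()].round(),'R',u[u[:,0].argmax()].round(),'T',u[u[:,1].argmin()].round(),'B',u[u[:,1].argmax()].round())
E
```

```text
rest L [290. 310.] R [535. 326.] T [400. 250.] B [426. 386.]
lev+17 L [303. 285.] R [551. 301.] T [414. 225.] B [441. 361.]
lev+9.5 L [301. 298.] R [547. 314.] T [411. 237.] B [438. 374.]
tilt L [301. 298.] R [545. 329.] T [399. 239.] B [449. 387.]
```

Call:
{"name": "play_rows", "arguments": {"travel": [[0.1,0,-0.15],[0.08,0,-0.15],[0,0,-0.12],[0,0,0]], "roll": [0,0,0,0]}}

```text
t: 6.42
tcp_pos: [543.1, -275.2, 122.7]
orientation: [179.6, -0.1, 2.9]
force: [-1.2, -0.5, 0.8]
grip_width: 0.154
```

Call:
{"name": "play_rows", "arguments": {"travel": [[0,0,0],[0,0,0],[0,0,0]], "roll": [0,0,0], "claw": -0.7}}

```text
t: 6.67
tcp_pos: [543.1, -275.2, 122.6]
orientation: [179.6, 0.0, 2.9]
force: [-2.0, -0.1, 3.1]
grip_width: 0.157
```

Call:
{"name": "play_rows", "arguments": {"travel": [[-0.03,0,0.13],[-0.04,0,0.13],[-0.05,0,0.13],[0,0,0],[0,0,0]], "roll": [0,0,0,0,0]}}

```text
t: 7.08
tcp_pos: [539.8, -274.8, 131.8]
orientation: [179.7, 0.0, 2.9]
force: [0.2, 0.1, -1.6]
grip_width: 0.15
```

```bash
python3 - <<'E'
from h import *
st,im=snap('side','s4.png'); print(st['tcp_pos'],st['orientation'],st['force'],[ctrl.read_state()['grip_width'] for _ in range(3)])
crop('s4.png','s4c.png',320,160,440,260,6)
snap('wrist','w6.png')
E
```

```text
[ 539.77132286 -274.84856365  131.82955214] [1.79655591e+02 7.53289966e-03 2.89436862e+00] [ 0.20753371  0.07121044 -1.59119402] [0.15687053307561177, 0.15687053307561177, 0.15687053307561177]
```

View pics/s4c.png

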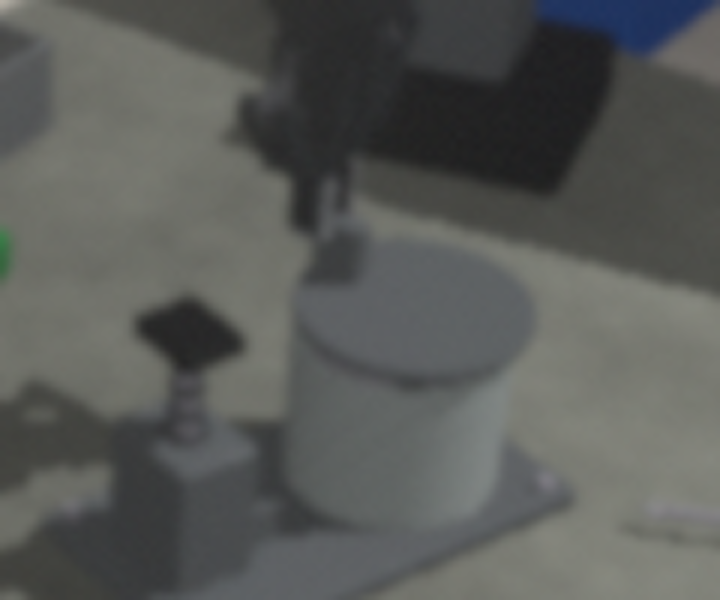

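View pics/w6.png

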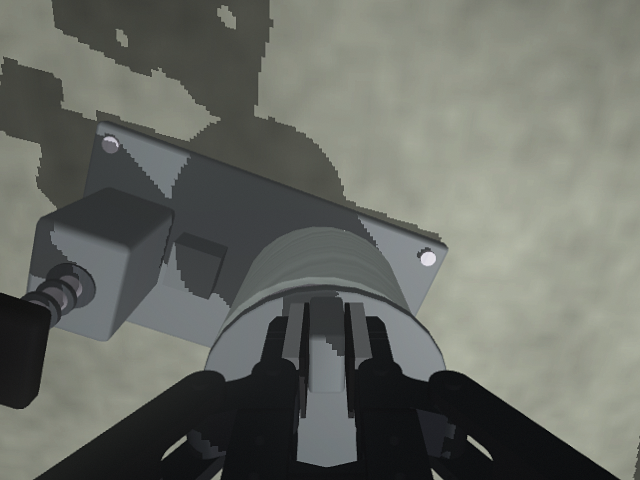

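Call:
{"name": "play_rows", "arguments": {"travel": [[0.03,0,-0.12],[0.03,0,-0.1],[0,0,0]], "roll": [0,0,0]}}

```text
t: 7.43
tcp_pos: [541.5, -274.8, 125.6]
orientation: [179.7, 0.0, 2.9]
force: [-0.2, -0.4, -1.3]
grip_width: 0.148
```

Call:
{"name": "play_rows", "arguments": {"travel": [[0,0,0],[0,0,0],[0,0,0]], "roll": [0,0,0], "claw": -0.685}}

```text
t: 7.68
tcp_pos: [541.3, -274.6, 124.8]
orientation: [179.7, 0.1, 2.9]
force: [0.9, 0.2, -1.0]
grip_width: 0.156
```

Call:
{"name": "play_rows", "arguments": {"travel": [[0,0,0],[0,0,0],[0,0,0]], "roll": [0,0,0], "claw": -0.675}}

```text
t: 7.93
tcp_pos: [541.2, -274.6, 125.0]
orientation: [179.7, 0.1, 2.9]
force: [0.1, -0.2, -1.3]
grip_width: 0.165
```

```bash
python3 - <<'E'
from h import *
st,im=snap('wrist','w7.png'); print(st['tcp_pos'],st['force'],st['grip_width'])
crop('w7.png','w7c.png',180,210,480,430,2.6)
E
```

```text
[ 541.21800867 -274.55066428  124.95462013] [ 0.12304038 -0.172989   -1.2588568 ] 0.165191969117617
```

View pics/w7c.png

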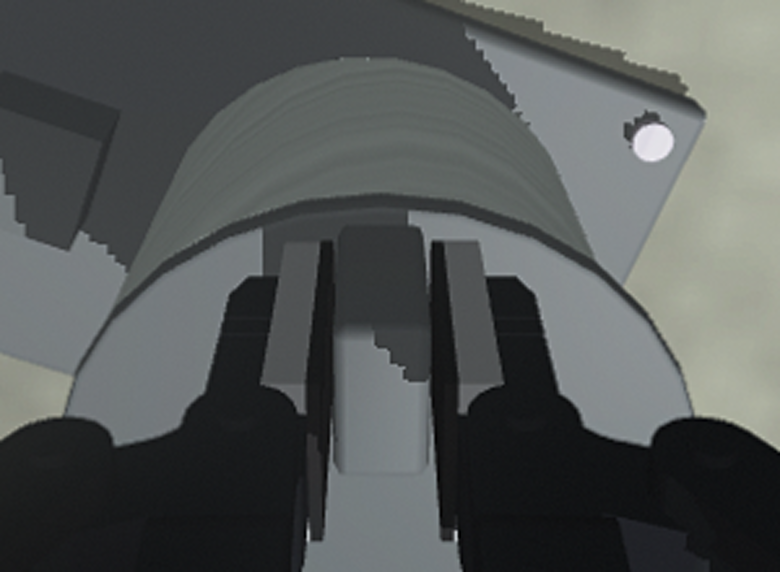

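Call:
{"name": "play_rows", "arguments": {"travel": [[-0.03,0,0.12],[-0.04,0,0.12],[-0.05,0,0.12],[0,0,0],[0,0,0]], "roll": [0,0,0,0,0]}}

```text
t: 8.4
tcp_pos: [537.6, -274.6, 135.3]
orientation: [179.7, 0.1, 2.9]
force: [0.5, 0.8, -0.5]
grip_width: 0.162
```

```bash
python3 - <<'E'
from h import *
st,im=snap('wrist','w8.png'); print(st['tcp_pos'],st['force'],st['grip_width'])
crop('w8.png','w8c.png',180,210,480,430,2.6)
snap('side','s5.png');crop('s5.png','s5c.png',320,160,440,260,6)
E
```

```text
[ 537.5863031  -274.59934459  135.29079634] [ 0.46361112  0.78371076 -0.52991305] 0.16215954412777464
```

View pics/w8c.png

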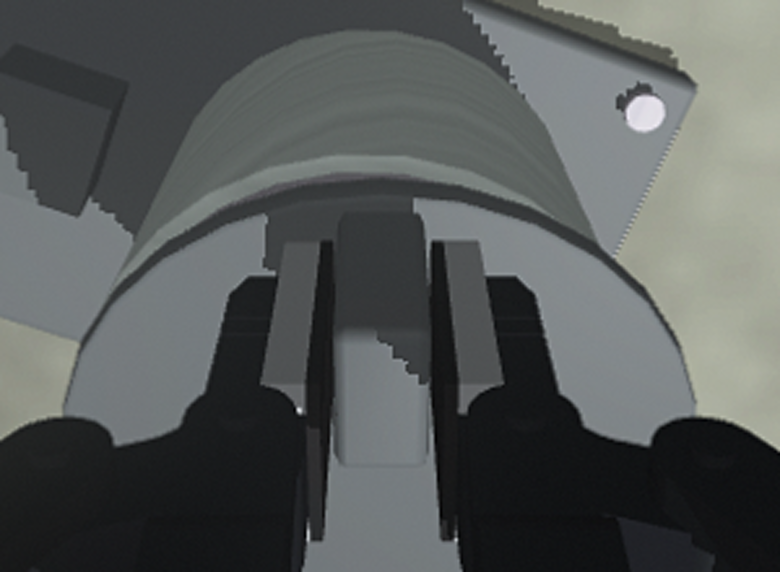

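View pics/s5c.png

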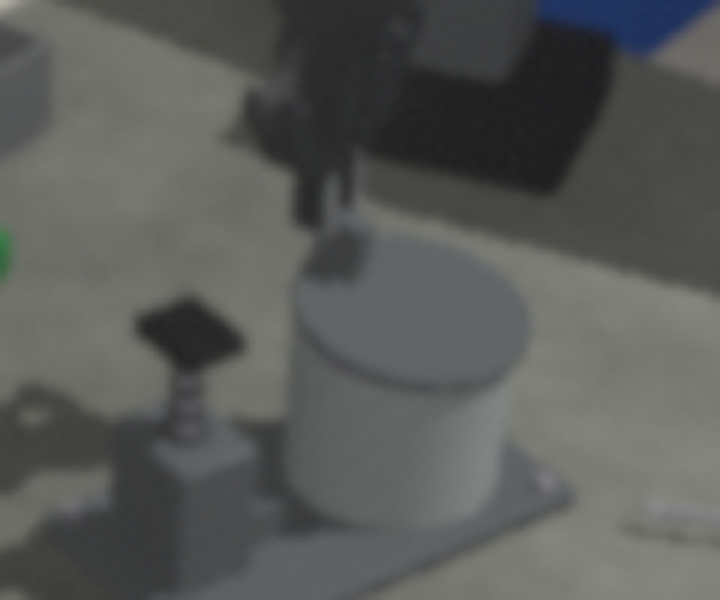

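Call:
{"name": "play_rows", "arguments": {"travel": [[-0.07,0,0.15],[-0.07,0,0.15],[-0.08,0,0.15],[-0.09,0,0.15],[-0.09,0,0.15],[0,0,0],[0,0,0]], "roll": [0,0,0,0,0,0,0]}}

```text
t: 9.08
tcp_pos: [526.2, -274.8, 156.0]
orientation: [179.7, 0.1, 2.9]
force: [-0.2, 0.6, -0.9]
grip_width: 0.162
```

```bash
python3 - <<'E'
from h import *
st,im=snap('wrist','w9.png'); print(st['tcp_pos'],st['force'],st['grip_width'])
crop('w9.png','w9c.png',180,170,480,430,2.3)
snap('side','s6.png');crop('s6.png','s6c.png',320,160,440,260,6)
E
```

```text
[ 526.16896394 -274.76534052  156.03568227] [-0.23939899  0.62011517 -0.91566572] 0.16225703396255717
```

View pics/w9c.png

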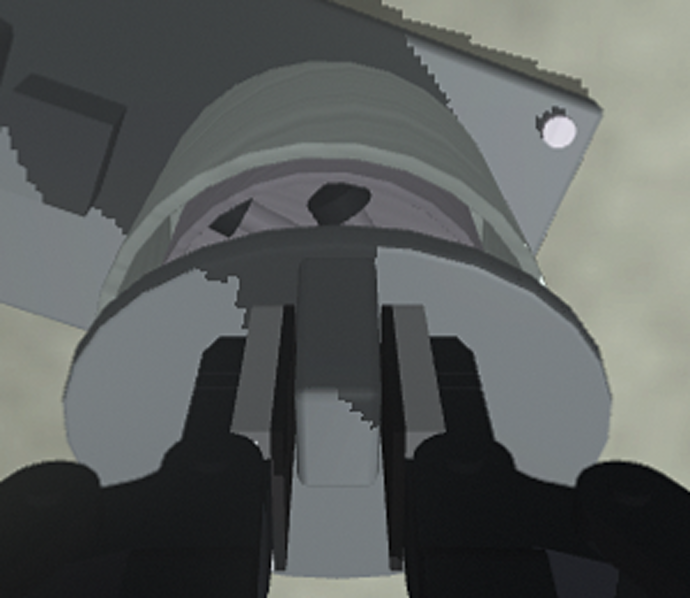

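View pics/s6c.png

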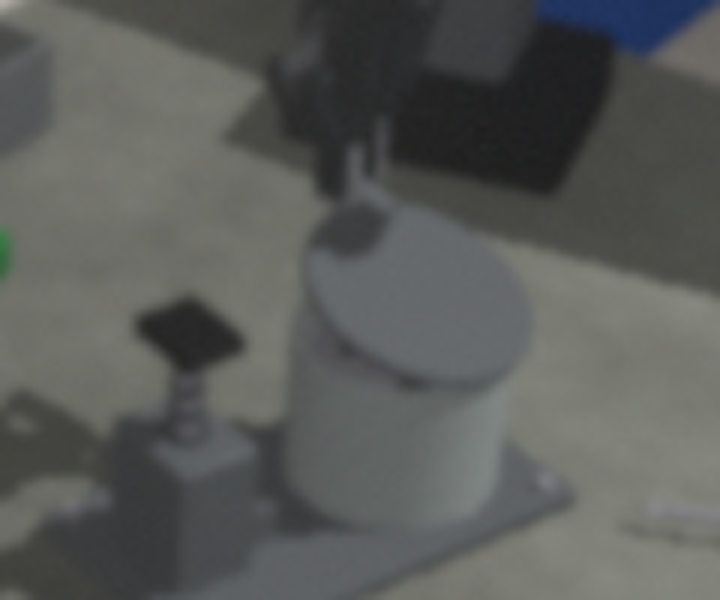

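Call:
{"name": "play_rows", "arguments": {"travel": [[-0.1,0,0.16],[-0.1,0,0.16],[0,0,0],[0,0,0]], "roll": [0,0,0,0]}}

```text
t: 9.52
tcp_pos: [520.6, -274.5, 164.1]
orientation: [179.7, 0.2, 2.9]
force: [-0.3, -0.4, -1.8]
grip_width: 0.16
```

Call:
{"name": "play_rows", "arguments": {"travel": [[0,0,0],[0,0,0],[0,0,0]], "roll": [0,0,0], "claw": -1, "force": 50}}

```text
t: 9.77
tcp_pos: [520.7, -274.5, 164.2]
orientation: [179.7, 0.2, 2.9]
force: [-0.8, 0.3, -1.7]
grip_width: 0.139
```

Call:
{"name": "play_rows", "arguments": {"travel": [[0,0,0.2],[0,0,0.4],[0,0,0.4],[0,0,0]], "roll": [0,0,0,0]}}

```text
t: 10.1
tcp_pos: [520.9, -274.4, 191.0]
orientation: [179.7, 0.2, 2.9]
force: [0.5, -0.7, -2.1]
grip_width: 0.14
```

```bash
python3 - <<'E'
from h import *
st,im=snap('wrist','w10.png'); print(st['tcp_pos'],st['force'],st['grip_width'])
crop('w10.png','w10c.png',180,170,480,430,2.3)
snap('side','s7.png');crop('s7.png','s7c.png',320,140,440,260,5)
E
```

```text
[ 520.9379063  -274.38384467  190.95694974] [ 0.53823255 -0.65730531 -2.05351156] 0.1397180927043249
```

View pics/w10c.png

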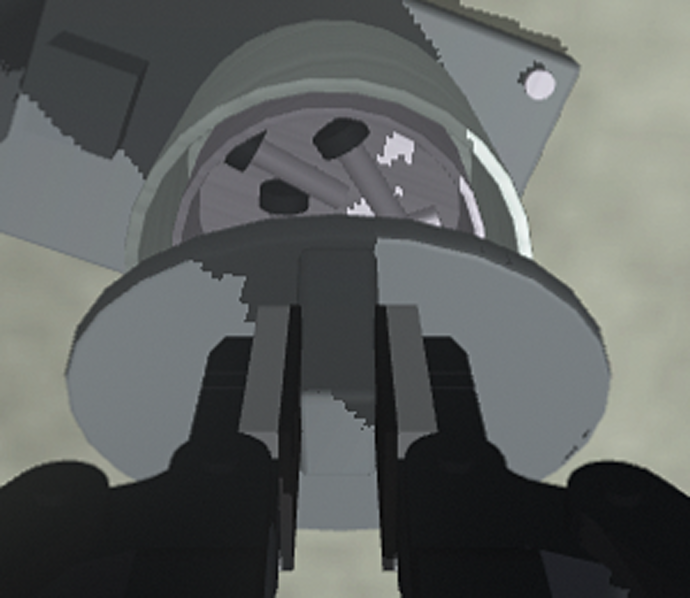

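View pics/s7c.png

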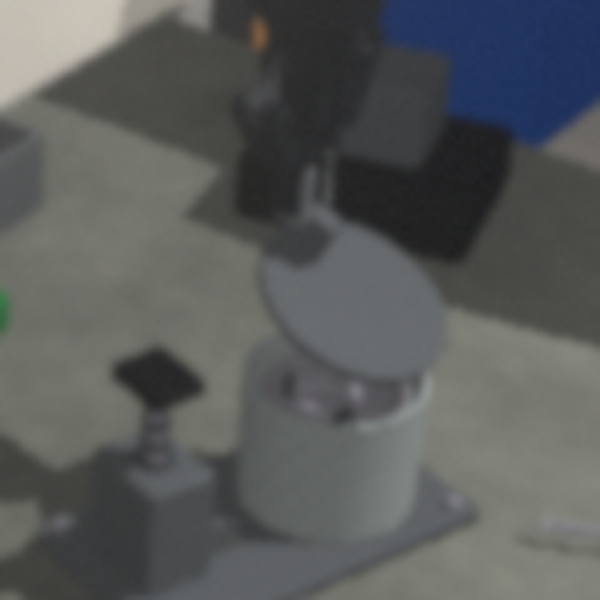

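Call:
{"name": "play_rows", "arguments": {"travel": [[0,0,0.4],[0,0,0.7],[0,0,0.8],[0,0,0.8],[0,0.2,0.7],[0,0.4,0.3],[0,0.6,0],[0,0.7,0],[0,0.8,0],[0,0.8,0]], "roll": [0,0,0,0,0,0,0,0,0,0]}}

```text
t: 11.03
tcp_pos: [516.3, -186.7, 288.8]
orientation: [179.7, 0.4, 2.3]
force: [-0.2, 0.9, -1.5]
grip_width: 0.138
```

Call:
{"name": "play_rows", "arguments": {"travel": [[0,0.8,0],[0,0.8,0],[0,0.8,0],[0,0.8,0],[0,0.8,0],[0,0.8,0],[0,0.8,0],[0,0.8,0],[0,0.8,0],[0,0.8,0]], "roll": [0,0,0,0,0,0,0,0,0,0]}}

```text
t: 11.87
tcp_pos: [508.7, 29.8, 287.5]
orientation: [179.8, 0.8, 2.6]
force: [-0.1, 0.8, -1.8]
grip_width: 0.138
```

Call:
{"name": "play_rows", "arguments": {"travel": [[0.1,0.8,0],[0.1,0.8,0],[0.1,0.8,-0.2],[0.1,0.8,-0.4],[0.1,0.8,-0.5],[0.1,0.8,-0.6],[0.1,0.6,-0.6],[0.1,0.4,-0.6],[0,0.2,-0.6],[0,0,-0.4]], "roll": [0,0,0,0,0,0,0,0,0,0]}}

```text
t: 12.7
tcp_pos: [522.8, 200.1, 188.6]
orientation: [-179.8, 0.7, 3.5]
force: [-0.6, -0.2, -2.0]
grip_width: 0.14
```

Call:
{"name": "play_rows", "arguments": {"travel": [[0,0,0],[0,0,0],[0,0,0]], "roll": [0,0,0]}}

```text
t: 12.95
tcp_pos: [519.9, 199.5, 186.3]
orientation: [180.0, 1.1, 3.6]
force: [-0.8, -0.5, -1.1]
grip_width: 0.136
```

```bash
python3 - <<'E'
from h import *
st,im=snap('side','s8.png'); print(st['tcp_pos'],st['orientation'],st['force'],st['grip_width'])
crop('s8.png','s8c.png',200,180,360,380,3)
snap('wrist','w11.png');snap('top','t3.png');crop('t3.png','t3c.png',140,180,340,330,4)
E
```

```text
[519.94789441 199.4852377  186.33377474] [179.99559974   1.06317268   3.56937191] [-0.81757673 -0.48503874 -1.10418128] 0.1359509012384558
```

View pics/s8c.png

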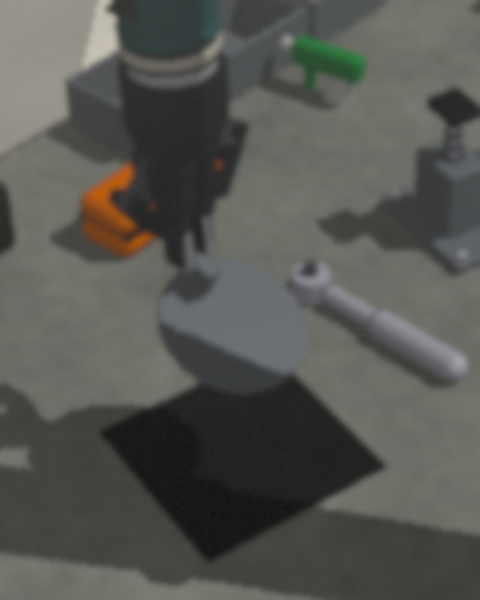

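View pics/w11.png

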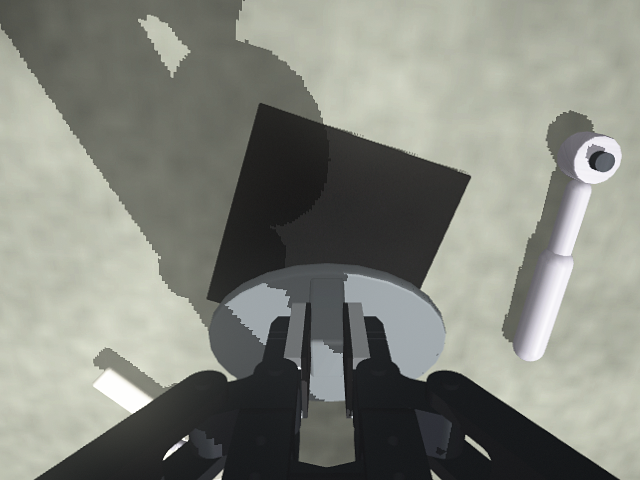

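View pics/t3c.png

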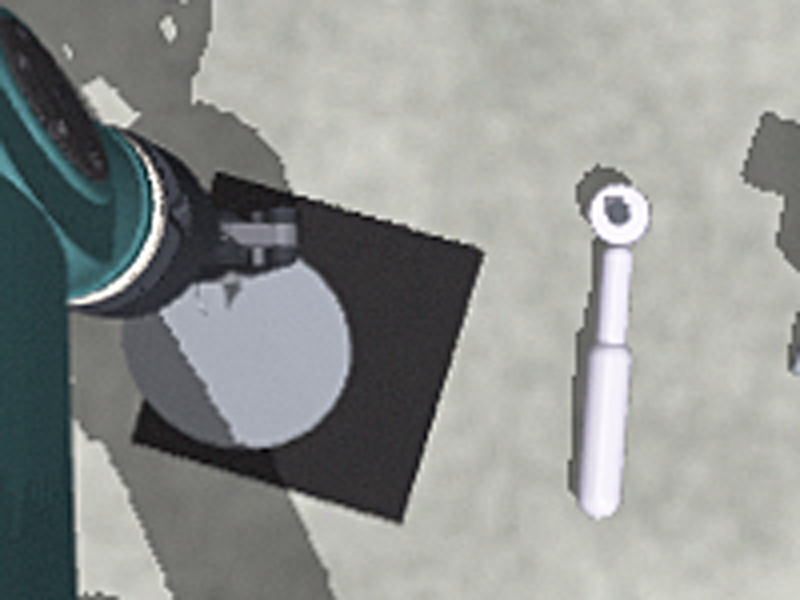

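Call:
{"name": "play_rows", "arguments": {"travel": [[0.1,-0.1,-0.5],[0.05,-0.08,-0.7],[0,0,-0.8],[0,0,-0.8],[0,0,-0.6],[0,0,-0.3],[0,0,0],[0,0,0]], "roll": [0,0,0,0,0,0,0,0]}}

```text
t: 13.77
tcp_pos: [530.6, 191.2, 92.4]
orientation: [-179.9, 0.3, 3.1]
force: [0.2, 0.9, -1.5]
grip_width: 0.139
```

Call:
{"name": "play_rows", "arguments": {"travel": [[-0.15,0.05,-0.15],[-0.15,0,-0.2],[0,0,-0.2],[0,0,-0.15],[0,0,0]], "roll": [0,0,0,0,0], "force": 25}}

```text
t: 14.18
tcp_pos: [524.3, 193.3, 76.2]
orientation: [-179.7, -0.1, 3.1]
force: [0.1, -0.8, -1.7]
grip_width: 0.139
```

```bash
python3 - <<'E'
from h import *
st,im=snap('side','s9.png'); print(st['tcp_pos'],st['orientation'],st['force'],st['grip_width'])
crop('s9.png','s9c.png',220,220,340,370,5)
E
```

```text
[524.34233424 193.33616253  76.16387357] [-1.79736264e+02 -6.41267111e-02  3.12010107e+00] [ 0.06079375 -0.84261796 -1.71888564] 0.13928984301744005
```

View pics/s9c.png

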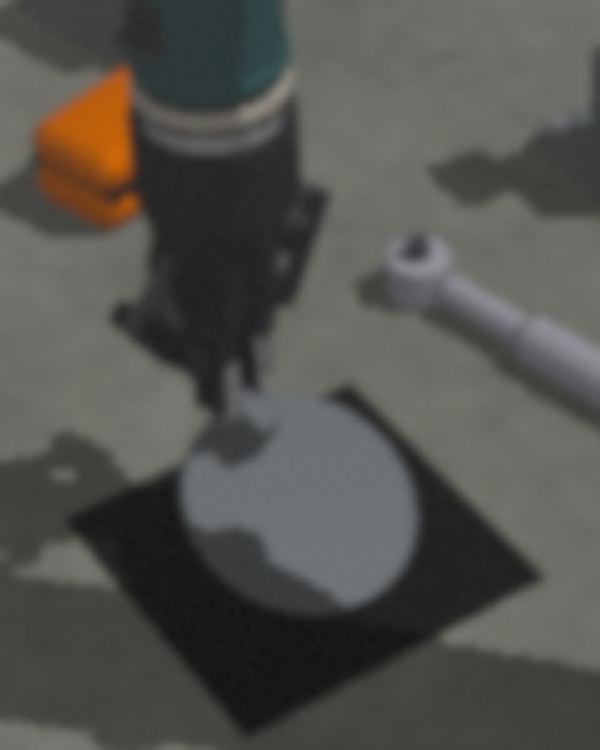

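Call:
{"name": "play_rows", "arguments": {"travel": [[0,0,-0.15],[0.08,0,-0.12],[0.09,0,-0.12],[0.09,0,-0.12],[0.08,0,-0.12],[0.07,0,-0.12],[0,0,0]], "roll": [0,0,0,0,0,0,0]}}

```text
t: 14.82
tcp_pos: [538.2, 194.6, 58.1]
orientation: [-179.6, -0.3, 3.1]
force: [-0.3, 0.4, 1.8]
grip_width: 0.14
```

Call:
{"name": "play_rows", "arguments": {"travel": [[0.06,0,-0.13],[0.06,0,-0.13],[0.05,0,-0.13],[0.05,0,-0.13],[0.05,0,-0.12],[0,0,0]], "roll": [0,0,0,0,0,0]}}

```text
t: 15.32
tcp_pos: [549.1, 195.5, 41.3]
orientation: [-179.5, -0.7, 3.0]
force: [2.0, -0.4, 2.5]
grip_width: 0.139
```

```bash
python3 - <<'E'
from h import *
st,im=snap('side','s10.png'); print(st['tcp_pos'],st['orientation'],st['force'],st['grip_width'])
crop('s10.png','s10c.png',220,220,340,370,4)
snap('wrist','w12.png')
E
```

```text
[549.13790479 195.49082855  41.2880762 ] [-179.51660491   -0.67017237    3.04258677] [ 2.00138969 -0.40943375  2.53040351] 0.13918893156738202
```

View pics/s10c.png

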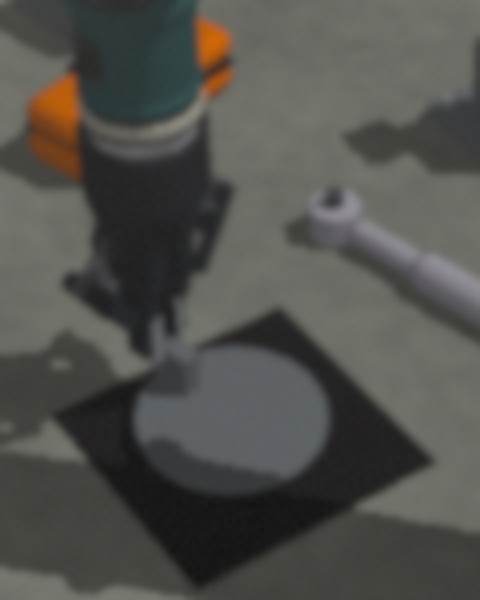

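View pics/w12.png

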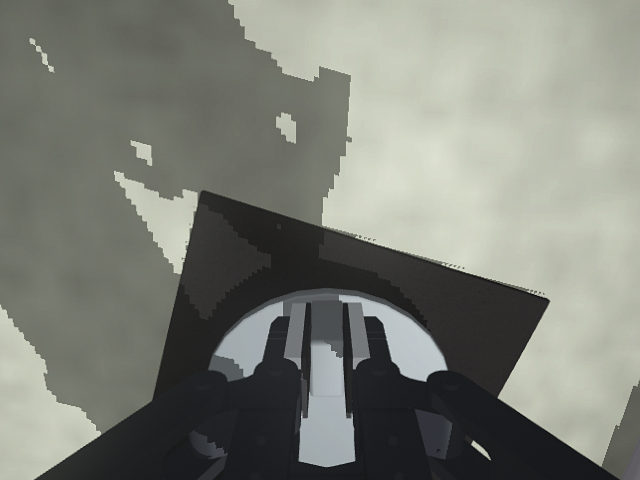

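Nearly flat. I'll continue lowering a few millimetres.

Call:
{"name": "play_rows", "arguments": {"travel": [[0.03,0,-0.1],[0.02,0,-0.1],[0,0,0]], "roll": [0,0,0]}}

```text
t: 15.67
tcp_pos: [551.3, 195.8, 36.9]
orientation: [-179.5, -0.8, 3.1]
force: [0.8, -0.4, 1.9]
grip_width: 0.144
```

Call:
{"name": "play_rows", "arguments": {"travel": [[0,0,-0.08],[0,0,-0.05],[0,0,0]], "roll": [0,0,0]}}

```text
t: 15.92
tcp_pos: [551.6, 195.5, 36.7]
orientation: [-179.5, -0.8, 3.1]
force: [0.7, -0.1, 2.0]
grip_width: 0.145
```

Call:
{"name": "play_rows", "arguments": {"travel": [[0,0,-0.05],[0,0,0],[0,0,0]], "roll": [0,0,0], "claw": -0.67, "force": 20}}

```text
t: 16.17
tcp_pos: [549.9, 195.4, 34.8]
orientation: [-179.6, -0.7, 3.2]
force: [-0.2, 0.3, 0.7]
grip_width: 0.166
```

```bash
python3 - <<'E'
from h import *
st,im=snap('side','s11.png'); print(st['tcp_pos'],st['orientation'],st['force'],st['grip_width'])
crop('s11.png','s11c.png',220,220,340,370,4)
snap('wrist','w13.png')
E
```

```text
[549.86373361 195.41686163  34.81064964] [-179.56125315   -0.71536838    3.18613593] [-0.20930457  0.33215445  0.68678556] 0.1660342549426937
```

View pics/s11c.png

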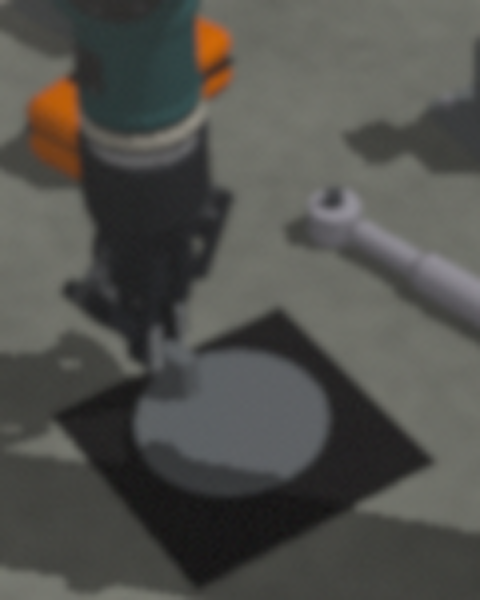

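View pics/w13.png

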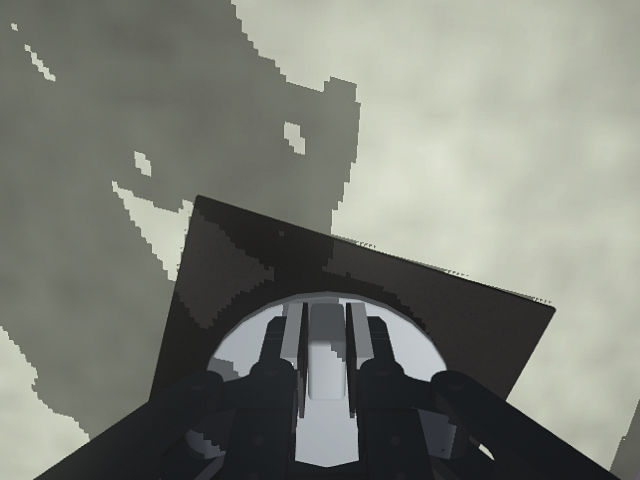

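Call:
{"name": "play_rows", "arguments": {"travel": [[0,0,0],[0,0,0],[0,0,0],[0,0,0],[0,0,0.2],[0,0,0.5],[0,0,0.9],[0,0,1],[0,0,1]], "roll": [0,0,0,0,0,0,0,0,0], "claw": 0}}

```text
t: 17.02
tcp_pos: [543.5, 192.4, 123.5]
orientation: [-179.9, 0.2, 3.2]
force: [-0.5, -0.3, 0.6]
grip_width: 0.498
```

```bash
python3 - <<'E'
from h import *
st,im=snap('side','s12.png'); print(st['tcp_pos'],st['orientation'],st['force'],st['grip_width'])
crop('s12.png','s12c.png',220,220,340,370,4)
snap('top','t4.png');crop('t4.png','t4c.png',140,180,340,330,4)
E
```

```text
[543.48977649 192.35313647 123.54779741] [-179.92609485    0.19825208    3.20419951] [-0.52427365 -0.30446125  0.60802982] 0.49827498640532564
```

View pics/s12c.png

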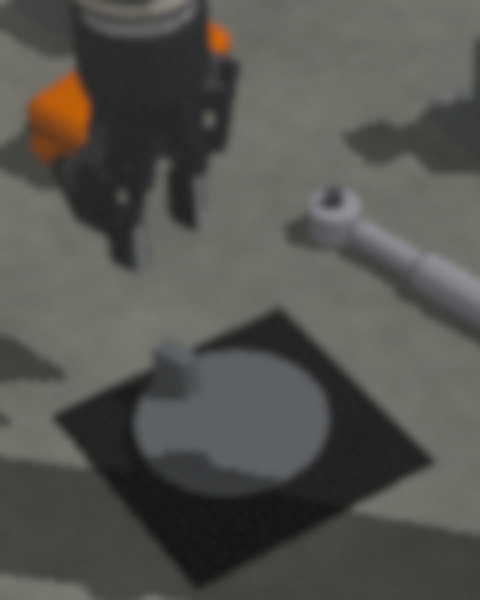

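View pics/t4c.png

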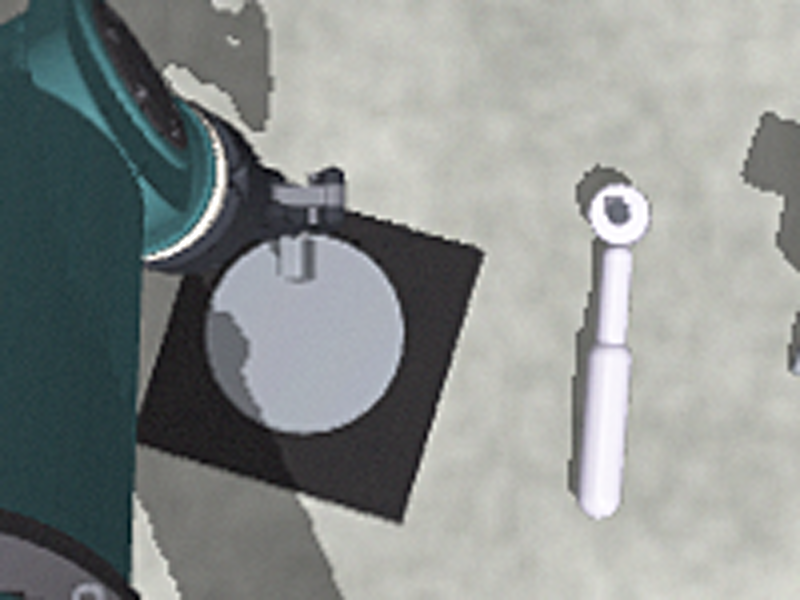

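Call:
{"name": "play_rows", "arguments": {"travel": [[0,0,1],[0,0,1],[0,-0.3,0.8],[0,-0.7,0.3],[-0.1,-1,0],[-0.1,-1,0],[-0.1,-1,0],[-0.1,-1,0],[-0.1,-1,0],[-0.1,-1,0]], "roll": [0,0,0,0,0,0,0,0,0,0], "claw": -1, "force": 40}}

```text
t: 17.95
tcp_pos: [529.9, 21.0, 215.7]
orientation: [-179.4, -0.9, 4.1]
force: [0.3, 0.7, 0.9]
grip_width: -0.003
```

Call:
{"name": "play_rows", "arguments": {"travel": [[0,-1,0],[0,-1,0],[0,-0.9,0],[0,-0.8,0],[0,-0.6,0],[0,-0.3,0],[0,0,0],[0,0,0]], "roll": [0,0,0,0,0,0,0,0]}}

```text
t: 18.62
tcp_pos: [524.4, -107.5, 217.9]
orientation: [-179.6, -0.8, 3.4]
force: [0.3, -0.2, -0.2]
grip_width: -0.003
```

Call:
{"name": "play_rows", "arguments": {"travel": [[0,-0.6,-0.2],[0,-0.7,-0.4],[0,-0.4,-0.4],[0,0,-0.3],[0,0,0],[0,0,0]], "roll": [-0.3,-0.3,0,0,0,0]}}

```text
t: 19.12
tcp_pos: [524.1, -150.5, 181.1]
orientation: [-179.5, -0.7, 0.7]
force: [0.4, -0.3, 0.5]
grip_width: -0.0
```

```bash
python3 - <<'E'
from h import *
st,im=snap('wrist','w14.png'); print(st['tcp_pos'],st['orientation'],st['force'],st['grip_width'])
snap('side','s13.png');crop('s13.png','s13c.png',320,150,440,250,6)
print(proj('wrist',[[526,-152,145],[*st['tcp_pos']]],st),(proj('side',[st['tcp_pos'],[526,-152,145]])-[320,150])*6)
E
```

```text
[ 524.10274867 -150.54140519  181.09215283] [-179.48553937   -0.72516941    0.67437658] [ 0.39913148 -0.2554299   0.4585739 ] -0.0003534923804273404
[[332.00552769 278.18890892]
 [328.44950109 321.44229629]] [[196.81329589 315.98264292]
 [192.03331397 380.27350275]]
```

View pics/w14.png

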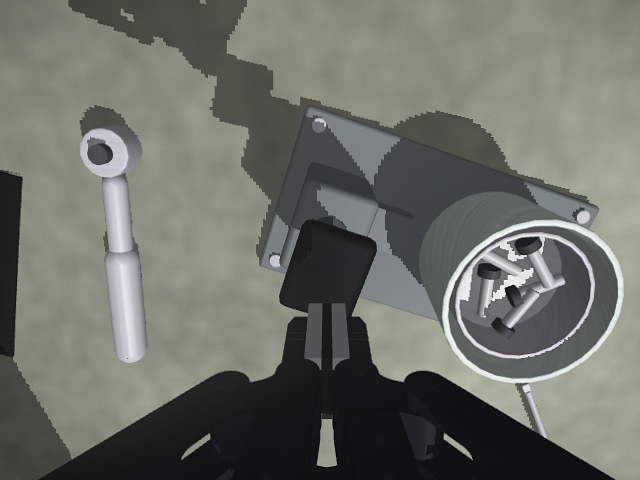

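View pics/s13c.png

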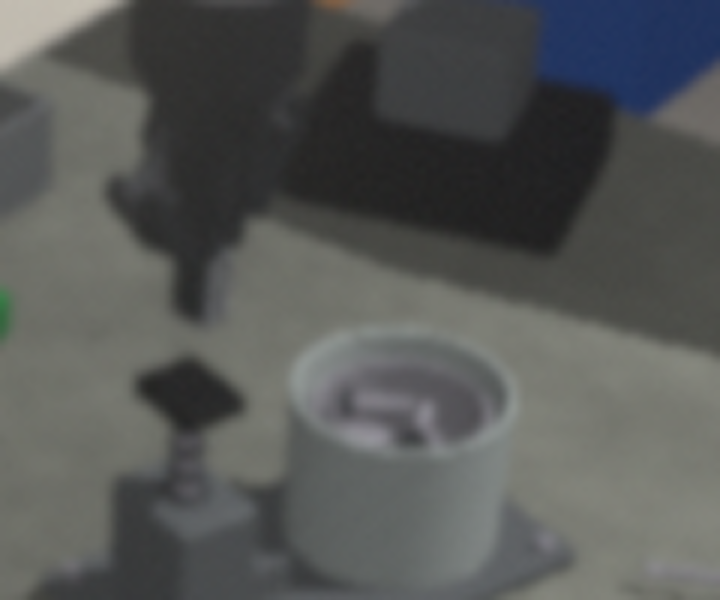

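Call:
{"name": "play_rows", "arguments": {"travel": [[0.12,0,-0.4],[0,0,-0.4],[0,0,-0.3],[0,0,-0.2],[0,0,0],[0,0,0]], "roll": [0,0,0,0,0,0]}}

```text
t: 19.72
tcp_pos: [528.5, -147.2, 146.0]
orientation: [-179.4, -0.8, 1.0]
force: [0.5, 0.1, 0.1]
grip_width: -0.0
```

Call:
{"name": "play_rows", "arguments": {"travel": [[0,-0.16,0],[0,0,0],[0,0,-0.2],[0,0,-0.2],[0,0,0]], "roll": [0,0,0,0,0]}}

```text
t: 20.13
tcp_pos: [528.9, -151.2, 138.1]
orientation: [-179.4, -0.9, 0.9]
force: [-1.8, 0.5, 5.8]
grip_width: -0.001
```

Call:
{"name": "play_rows", "arguments": {"travel": [[0,0,-0.25],[0,0,-0.25],[0,0,-0.2],[0,0,-0.1],[0,0,0],[0,0,0]], "roll": [0,0,0,0,0,0]}}

```text
t: 20.63
tcp_pos: [528.9, -151.2, 122.8]
orientation: [-179.4, -1.0, 0.9]
force: [-1.6, 0.6, 4.6]
grip_width: 0.002
```

Call:
{"name": "play_rows", "arguments": {"travel": [[0,0,-0.25],[0,0,-0.2],[0,0,-0.15],[0,0,0],[0,0,0]], "roll": [0,0,0,0,0]}}

```text
t: 21.05
tcp_pos: [529.0, -151.3, 111.8]
orientation: [-179.4, -1.0, 0.8]
force: [-1.8, 0.4, 8.6]
grip_width: -0.002
```

```bash
python3 - <<'E'
from h import *
st,im=snap('side','s14.png'); print(st['tcp_pos'],st['orientation'],st['force'],ctrl.read_state()['tcp_pos'])
crop('s14.png','s14c.png',320,150,440,250,6)
snap('wrist','w15.png')
E
```

```text
[ 529.01662147 -151.27178379  111.83344679] [-179.43420437   -1.01020692    0.84200978] [-1.84422984  0.35777874  8.63867272] [ 529.0685154  -151.25645663  111.98209173]
```

View pics/w15.png

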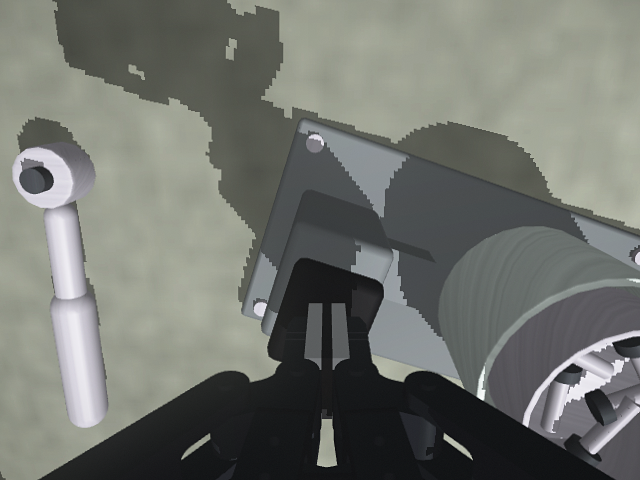

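View pics/s14c.png

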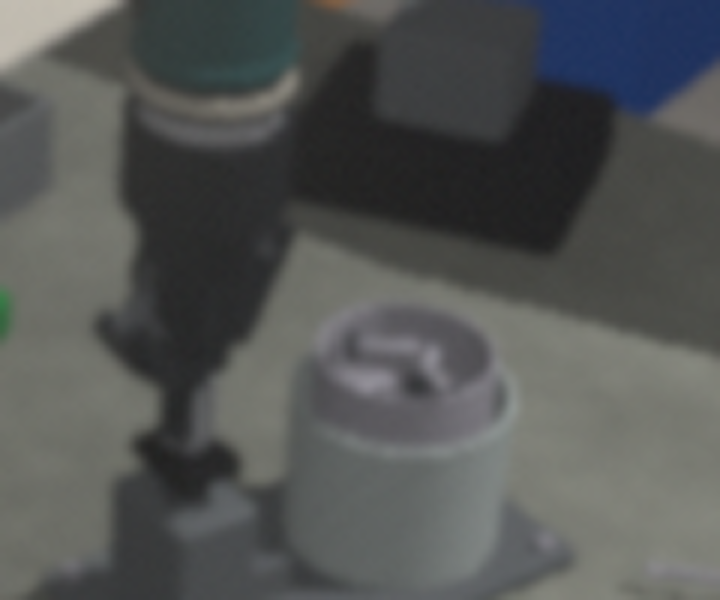

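Call:
{"name": "play_rows", "arguments": {"travel": [[0,0,-0.15],[0,0,-0.1],[0,0,0]], "roll": [0,0,0]}}

```text
t: 21.4
tcp_pos: [529.0, -151.2, 108.0]
orientation: [-179.4, -1.0, 0.8]
force: [-2.0, 1.0, 6.6]
grip_width: 0.002
```

```bash
python3 -c "
from h import *
s=ctrl.read_state();print(s['tcp_pos'],s['force'])"
```

```text
[ 529.00955547 -151.24392874  108.00266266] [-1.97061565  0.95529571  6.59627195]
```

Call:
{"name": "play_rows", "arguments": {"travel": [[0,0,-0.1],[0,0,0],[0,0,0]], "roll": [0,0,0]}}

```text
t: 21.65
tcp_pos: [529.1, -151.2, 107.9]
orientation: [-179.5, -1.1, 0.8]
force: [-1.8, 0.6, 6.3]
grip_width: -0.002
```

Call:
{"name": "play_rows", "arguments": {"travel": [[0,0,-0.15],[0,0,0]], "roll": [0,0]}}

```text
t: 21.82
tcp_pos: [529.0, -151.3, 106.1]
orientation: [-179.5, -1.1, 0.8]
force: [-2.2, 1.5, 9.2]
grip_width: 0.002
```

```bash
python3 - <<'E'
from h import *
st,im=snap('side','s15.png'); print(st['tcp_pos'],st['force'])
crop('s15.png','s15c.png',330,190,410,250,9)
print(ctrl.read_state()['tcp_pos'],ctrl.read_state()['force'])
E
```

```text
[ 529.04081178 -151.26665857  106.08382444] [-2.21374803  1.49849475  9.16194352]
[ 529.0837911  -151.25476146  106.44519235] [-2.44590656  0.50601886  9.47120878]
```

View pics/s15c.png

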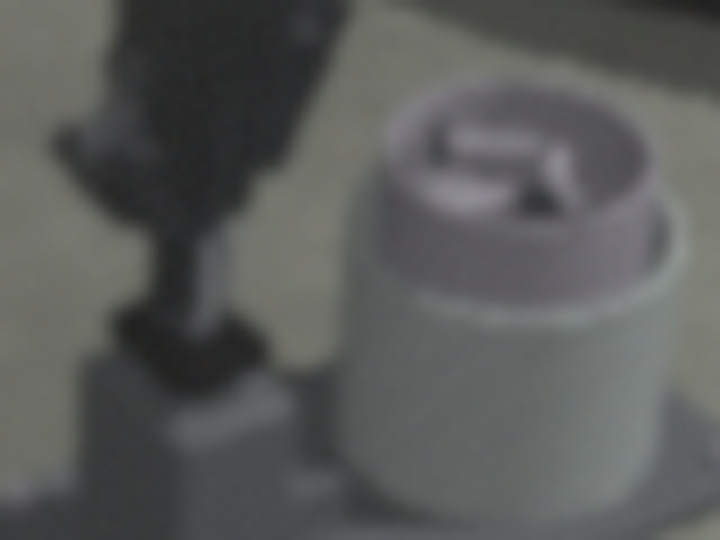

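```bash
python3 - <<'E'
from h import *
a=cv2.imread('pics/s13.png',0)
from scipy.optimize import minimize_scalar
c=np.array([484,-277.2])
q0=proj('side',[*c,84])[0];print('q0',q0)
x0,y0,x1,y1=374,213,394,224
for f in('s14','s15'):
    b=cv2.imread(f'pics/{f}.png',0)
    S=8
    A=cv2.resize(a[y0:y1,x0:x1],None,fx=S,fy=S,interpolation=cv2.INTER_CUBIC)
    B=cv2.resize(b[180:240,360:410],None,fx=S,fy=S,interpolation=cv2.INTER_CUBIC)
    best=None
    for s in (1,1.02,1.04):
        T=cv2.resize(A,None,fx=s,fy=s)
        r=cv2.matchTemplate(B,T,cv2.TM_CCOEFF_NORMED);_,m,_,p=cv2.minMaxLoc(r)
        cx=360+(p[0]+T.shape[1]/2)/S;cy=180+(p[1]+T.shape[0]/2)/S
        o=np.array([(x0+x1)/2,(y0+y1)/2])
        # depth with start point on plane z~80 
        X=onz('side',o,82)
        d=minimize_scalar(lambda h:np.sum((proj('side',X+[0,0,h])[0]-[cx,cy])**2),bounds=(0,60),method='bounded')
        print(f,s,round(m,3),cx-o[0],cy-o[1],'depth',d.x,'res',d.fun**.5)
E
```

```text
q0 [388.17408144 217.4103655 ]
s14 1 0.964 1.0 -9.375 depth 32.60181526474041 res 0.14076906926459282
s14 1.02 0.961 0.9375 -9.375 depth 32.58239870717482 res 0.07852804220327748
s14 1.04 0.953 1.0 -9.375 depth 32.60181526474041 res 0.14076906926459282
s15 1 0.964 1.125 -11.125 depth 38.58064975648962 res 0.1061953542971072
s15 1.02 0.96 1.1875 -11.0 depth 38.176556600878435 res 0.17979228851614484
s15 1.04 0.951 1.125 -11.0 depth 38.1572412803052 res 0.1175507312047937
```

Call:
{"name": "play_rows", "arguments": {"travel": [[0,0,-0.1],[0,0,0]], "roll": [0,0]}}

```text
t: 22.03
tcp_pos: [529.0, -151.3, 106.0]
orientation: [-179.5, -1.1, 0.8]
force: [-3.1, 1.0, 9.6]
grip_width: -0.002
```

Call:
{"name": "play_rows", "arguments": {"travel": [[0,0,0],[0,0,0],[0,0,0]], "roll": [0,0,0]}}

```text
t: 22.28
tcp_pos: [529.0, -151.3, 108.7]
orientation: [-179.5, -1.1, 0.8]
force: [-2.0, 1.3, 6.1]
grip_width: -0.003
```

Call:
{"name": "play_rows", "arguments": {"travel": [[0,0,-0.15],[0,0,-0.15]], "roll": [0,0]}}

```text
t: 22.45
tcp_pos: [529.1, -151.3, 103.6]
orientation: [-179.5, -1.2, 0.8]
force: [-3.4, 0.6, 12.9]
grip_width: 0.001
```

```bash
python3 - <<'E'
from h import *
for i in range(8):
    s=ctrl.read_state();print(s['t'],s['tcp_pos'].round(2),s['force'].round(1));ctrl.snapshot('side')
E
```

```text
22.45 [ 529.09 -151.26  103.61] [-3.4  0.6 12.9]
22.5 [ 529.06 -151.27  103.31] [-2.5  1.5 13.2]
22.55 [ 529.08 -151.28  103.53] [-3.2  0.8 12.2]
22.6 [ 529.03 -151.27  103.65] [-2.9  1.3 12.7]
22.65 [ 529.05 -151.25  103.74] [-3.7  1.1 12.2]
22.7 [ 529.04 -151.27  103.76] [-3.2  1.4 13.3]
22.75 [ 529.04 -151.26  103.79] [-4.   0.4 12.7]
22.8 [ 529.07 -151.25  103.83] [-3.6  1.6 12.4]
```

Call:
{"name": "play_rows", "arguments": {"travel": [[0,0,0]], "roll": [0]}}

```text
t: 22.93
tcp_pos: [529.0, -151.2, 105.0]
orientation: [-179.5, -1.2, 0.8]
force: [-2.7, 0.8, 11.3]
grip_width: -0.001
```

```bash
python3 - <<'E'
from h import *
for i in range(6):
    s=ctrl.read_state();print(s['t'],s['tcp_pos'].round(2),s['force'].round(1));ctrl.snapshot('side')
E
```

```text
22.9333 [ 529.03 -151.23  105.01] [-2.7  0.8 11.3]
22.9833 [ 529.09 -151.27  105.27] [-3.   1.3 11.5]
23.0333 [ 529.07 -151.3   105.19] [-3.   1.5 11.7]
23.0833 [ 529.05 -151.27  105.14] [-2.1  2.2 11.7]
23.1333 [ 529.05 -151.28  105.13] [-3.7  1.5 10.3]
23.1833 [ 529.09 -151.26  105.12] [-3.5  1.3 10.7]
```

Call:
{"name": "play_rows", "arguments": {"travel": [[0,0,-0.02]], "roll": [0]}}

```text
t: 23.32
tcp_pos: [529.0, -151.3, 105.7]
orientation: [-179.5, -1.2, 0.7]
force: [-2.8, 0.9, 10.5]
grip_width: -0.001
```

```bash
python3 - <<'E'
from h import *
for i in range(10):
    s=ctrl.read_state();print(s['t'],s['tcp_pos'].round(2),s['force'].round(1));im=ctrl.snapshot('side')
cv2.imwrite('pics/s16.png',im[:,:,::-1])
from scipy.optimize import minimize_scalar
a=cv2.imread('pics/s13.png',0);b=cv2.imread('pics/s16.png',0)
x0,y0,x1,y1=374,213,394,224;S=16
A=cv2.resize(a[y0:y1,x0:x1],None,fx=S,fy=S,interpolation=cv2.INTER_CUBIC)
B=cv2.resize(b[180:240,360:410],None,fx=S,fy=S,interpolation=cv2.INTER_CUBIC)
r=cv2.matchTemplate(B,A,cv2.TM_CCOEFF_NORMED);_,m,_,p=cv2.minMaxLoc(r)
o=np.array([(x0+x1)/2,(y0+y1)/2]);c=np.array([360+(p[0]+A.shape[1]/2)/S,180+(p[1]+A.shape[0]/2)/S]);X=onz('side',o,82)
print(m,minimize_scalar(lambda h:np.sum((proj('side',X+[0,0,h])[0]-c)**2),bounds=(0,60),method='bounded').x)
snap('top','t5.png')
E
```

```text
23.3167 [ 529.05 -151.27  105.74] [-2.8  0.9 10.5]
23.3667 [ 529.04 -151.25  105.86] [-2.8  0.5 10.4]
23.4167 [ 529.02 -151.26  105.81] [-3.4  1.  10.1]
23.4667 [ 529.04 -151.25  105.81] [-3.5  1.4 10.7]
23.5167 [ 529.08 -151.25  105.78] [-1.7 -0.2 10.7]
23.5667 [ 529.05 -151.29  105.79] [-3.5  0.5 10.6]
23.6167 [ 529.09 -151.29  105.8 ] [-3.5  1.6 10.8]
23.6667 [ 529.02 -151.27  105.77] [-4.1  0.8 10.2]
23.7167 [ 529.03 -151.26  105.77] [-2.6  1.2 11.6]
23.7667 [ 529.04 -151.24  105.77] [-3.2  0.7 10.3]
0.9625402688980103 38.599957420092856
```

View pics/s16.png

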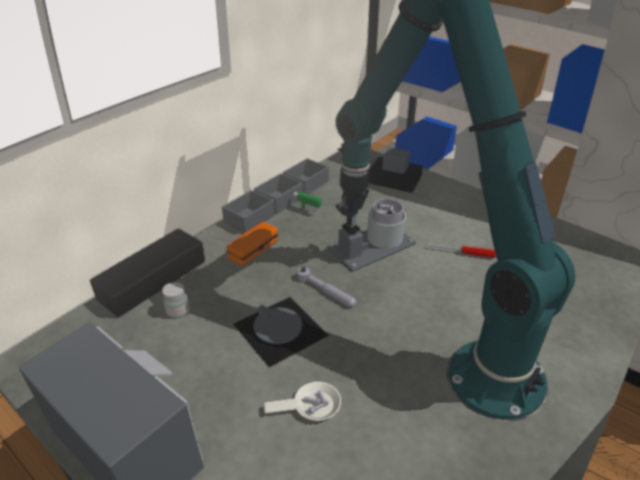

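View pics/t5.png

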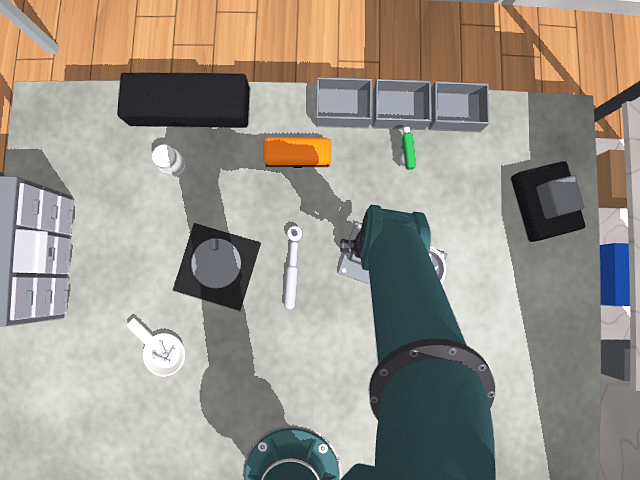

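```bash
python3 -c "
from rig import ctrl
print(ctrl.finish_job())"
```

```text
the job is handed in; nothing more can be done
None
```

The job is handed in. The lid is flat on the mat, lug up. The arm is holding the plunger at about the third notch with the basket of bolts raised. Two things did not go cleanly.

**What I did**
- **Lid:** I tipped it about 20° by its lug with a light pinch, and its opposite edge stayed on the rim. I then gripped it firmly, lifted it off, laid it heel first on the mat and let go once it was flat.
- **Plunger:** I pressed it straight down past the first two notches with the gripper shut, and handed in while still pressing.

**Last checks**
- **Plunger depth:** the tool tip held steady at 105.8 mm for 0.45 s, which is about 39.2 mm of travel with roughly 10.5 N pushing back. Tracking the basket in the side camera gave 38.6 mm, so the two measures differ by about 0.6 mm.
- **Lid and other things:** the last pictures show the lid near the middle of the mat and the other items where they were. The job took 24 s of the 58 s allowed.

**What went wrong**
- **Level lifts before tipping:** my first three pinches were too firm, so the lid came up level instead of tipping. It rose about 16 mm once and about 9 mm twice. I lowered it back towards the rim each time before the tip that worked.
- **Plunger overshoot:** while settling the plunger, I pressed it to about 41.3 mm for roughly half a second, about 2 mm beyond the third notch and short of the 46 mm hard stop. I then eased it back.

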